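Set the sine plate and bring the punch mark under the drill

ROBOT

A 6-joint arm with a two-finger parallel gripper is mounted at the origin on a cart in front of the work surface, level with it; the furniture and walls round the work are solid. World frame = base frame: x ahead of the robot, y to its left, z up, the work surface at z = 0. Lengths are in mm, angles in rad, forces in N, time in s.
With the tool pointing down it reaches from about 400 to 925 mm from the base axis. Payload 12.5 kg.
Tool frame: the origin (TCP) lies between the finger pads; the fingertips stand 19 mm ahead of it and the grasp point (between the pads) is the TCP (env.tips_ahead is the distance from the TCP to the fingertips, in mm); z points along the fingers, y is the line along which they close (so a half turn about z gives the same grasp; the last joint's range is limited). The gripper opens to 95 mm and grips with 3 to 60 N. Pads are 20 mm wide; open, the fingers measure 119 mm over their backs; the gripper's body (75 mm by 180 mm) begins 59 mm behind the grasp point.
Start: joints at [-1.304, 0.491, 1.559, -0, 1.092, -0.106], TCP at [227.664, -582.081, 194.961] pointing down, gripper open.
Joint ranges: [-3.1, 3.1], [-0.84, 2.19], [0.05, 2.79], [-1.13, 4.28], [0.06, 2.93], [-2.69, 2.69]. Speed limits (rad/s): [2.22, 2.22, 2.79, 3.14, 3.14, 3.14].

INTERFACE

Orientations are given as [roll, pitch, yaw] about the fixed x, y, z axes, in that order (R = Rz(yaw) Ry(pitch) Rx(roll)).
In Python, from cell import env gives the robot as it stands.
- The arm moves only by the shell command python3 -m crank 'ROWS'. ROWS is JSON, a list of rows, each a list of 5 numbers: the shift along the tool's x, y, z in mm, then the turn about the tool's z in degrees, then the finger opening in mm, from 0 to 95.1. In form: [[dx, dy, dz, yaw, grip], ...]. A call has 1 to 10 rows; each row is the pose to reach, as a shift and turn from the pose commanded when the call began, along the tool's axes at that moment; what a row does not reach only later rows make up. A row lasts 1/12 s, in which the tool goes at most 41.7 mm and 7.16 degrees, less where a joint would pass 70% of its speed; a pose out of reach is approached as far as the arm can. A call with a gripper value outside its range is refused whole. The fingers move at their own pace and stop on an object; the grip force is fixed at half the most. Time passes only in rows, so rows that repeat a pose let the fingers close. It gives the time, the measured TCP pose, the force, the opening and the grip force at its end, in the units of the state.
- env.state(): the state, without advancing time (a new reading comes with each control period).
- env.read_camera(name): name is "side" or "top" or "wrist"; returns a dict with "img" (400x640x3 uint8, blue, green, red), "K" (3x3 intrinsics, pixels), "pose" (4x4, takes a point from camera to world coordinates). Camera axes: x right, y down, z forward; pixel columns grow to the right and rows downward; lengths in mm; the calibration is good to about 2 mm. The wrist camera is an equidistant fisheye: a pixel r from the principal point sees the ray r / f radians off the axis. A picture is of the moment at which its call begins. There is no depth.
- env.job_done(): hands the job in; it is judged then, once.
The state is a dict: "t": time; "joints": joint angles; "qvel": joint speeds; "tau": joint torques, N m; "eef_pos": TCP position; "tcp_rot": TCP orientation; "ft_force": force on the tool from outside, world axes, zero at the start; "moment": the same for the moment, N m; "opening": opening from 0.0 (shut) to 1.0 (fully open); "grip_force": force on a finger pad.
Only numpy, scipy, OpenCV 4.12 (cv2) and the standard library are available. Lean on these libraries where they do the work, as an engineer would, in place of code of your own. Each camera call takes 0.05 s, during which the arm holds its last target. There are 200 camera calls.

TASK

Set up the small bench drill for an angled hole: fold the hinged sine plate up out of the way, stack all the steel setting blocks from the rubber mat flat on the dark pad under the plate's roller, then fold the plate down by its handle until the roller rests on the stack. Lay the aluminium workpiece flat on the sloping plate, square against the ledge at the hinge with the punch-marked end downhill, then slide the table by its post until the punch mark is exactly below the drill tip. Leave the other things on the trolley where they are.

Things in the scene. Friction and masses are not known exactly. Their poses are not given: they have to be found in the camera images.
- bench_drill: Fixed grey bench drill on a base 10 mm high (x -45..130, y -205..145 mm); origin on the trolley top straight below the tip. +y runs along the long slide to the column (32 mm thick, y +105). Head 62 mm wide in x, from y -23 back over the column, underside 195 mm, top 283 mm up; chuck 30 mm across. The plate is loaded about 0.14 m in front (-y) of the tip. Place and yaw vary
- drill_tip (a point): The point of the fixed 6 mm drill, 116 mm above the trolley top. The mark passes 9 to 20 mm below it, depending on the stack; the uphill half of the work stands higher than the tip, so bring the mark into line in x before sliding it in along y
- table_y (a joint): Long slide of the cross table, m, 0 to 0.185, grows along bench_drill +y (towards under the drill). Moves freely but with about 5 N of friction and stays where left. Starts 0 to 0.02; under the drill at about 0.155
- table_x (a joint): Cross slide on top of it, m, -0.03 to 0.03, grows along bench_drill +x (away from the robot); about 5 N of friction, stays where left. Both slides are moved by the one post
- push_post (a point): Grip point (9 mm below the top) of the black upright post, 17 mm across, top 84 mm above the trolley, standing on a tongue on the robot's side of the table's steel carriage (carriage top 42 mm above the trolley). Pinch it along y and push or pull the table in both directions
- pad (a point): Centre of the top face of the raised dark pad, 54 mm (x) x 36 mm (y), 46 mm above the trolley, on the carriage under the roller, 110 mm from the hinge in x. Axes as the table's: blocks lie with their 50 mm along its x
- sine_plate (a joint): Hinge angle of the steel sine plate, rad: 0 level, grows as its far end is lifted up and over towards the robot, 1.66 = at its stop, just past upright. Stiff hinge (0.36 N m): the plate stays where left. Starts 0 to 0.3. Roller resting on a stack of height H: sin(angle) = H / 120 mm
- plate_hinge (a point): Middle of the hinge axis, at the plate's robot-side end, 54 mm above the trolley. Axes as the plate's: x up the plate from hinge to handle, y along the hinge, z out of its upper face. Plate 100 mm wide, from x -10 to 135 mm, z 8 to 20 mm
- plate_handle (a point): Grip point on the black round handle, 13 mm thick, that sticks 36 mm out of the plate's free end (plate frame x 155, z 14 mm). Pinched along y it can turn between the fingers while the plate is folded
- roller (a point): Axis of the setting roller, 16 mm thick and 86 mm long along y, under the plate's free end, 120 mm from the hinge; its underside is 8 mm below this point and touches the pad at angle 0
- ledge_foot (a point): Middle of the line where the ledge (8 mm high, full width) meets the plate's upper face, in plate axes; the face runs uphill along +x for 121 mm from here
- workpiece: Aluminium blank 80 mm (x) x 44 mm (y) x 16 mm (z), 150 g; origin at the centre of its underside. The marked end is -x; two counterbored holes near the +x end. Starts flat on the trolley, marked end roughly towards the robot; -x end goes against the ledge
- mark (a point): Punch mark at the crossing of two scribed lines on the workpiece's top face, 12 mm from its centre towards -x, so 28 mm from the end that goes against the ledge
- block_10: Ground steel setting block, plain rectangular bar 50 mm long (x) x 32 mm wide (y) x 10 mm thick (z), 120 g. Origin: centre of its underside. Starts flat on the black rubber mat (3 mm thick, fixed), 15 mm or more from the next endways, 25 mm sideways; may be absent
- block_14: Ground steel setting block, plain rectangular bar 50 mm long (x) x 32 mm wide (y) x 14 mm thick (z), 170 g. Origin: centre of its underside. Starts flat on the black rubber mat (3 mm thick, fixed), 15 mm or more from the next endways, 25 mm sideways; may be absent
- block_18: Ground steel setting block, plain rectangular bar 50 mm long (x) x 32 mm wide (y) x 18 mm thick (z), 220 g. Origin: centre of its underside. Starts flat on the black rubber mat (3 mm thick, fixed), 15 mm or more from the next endways, 25 mm sideways; may be absent
- block_24: Ground steel setting block, plain rectangular bar 50 mm long (x) x 32 mm wide (y) x 24 mm thick (z), 300 g. Origin: centre of its underside. Starts flat on the black rubber mat (3 mm thick, fixed), 15 mm or more from the next endways, 25 mm sideways; may be absent
- block_10_top (a point): Centre of the upper face of block_10
- block_14_top (a point): Centre of the upper face of block_14
- block_18_top (a point): Centre of the upper face of block_18
- block_24_top (a point): Centre of the upper face of block_24
- caliper: Digital caliper lying on the trolley, bystander
- brass_collar: Brass collar, bystander
- stepped_bush: Stepped steel bush, bystander

How it is judged (in metres and radians):
On the way, in this order (a step that is already met when the one before it is completed fails the run):
1. every setting block lies flat in one stack on the pad (horizontal distance between each of block_10, block_14, block_18, block_24 and pad below 0.012 m and height (world z) of each of block_10, block_14, block_18, block_24 above 0.04 m and (angle between block_10's own z axis and vertical below 0.08 rad or angle between block_10's own z axis and vertical above 3.06 rad) and linear speed of each of block_10, block_14, block_18, block_24 below 0.02 m/s and (angle between block_14's own z axis and vertical below 0.08 rad or angle between block_14's own z axis and vertical above 3.06 rad) and (angle between block_18's own z axis and vertical below 0.08 rad or angle between block_18's own z axis and vertical above 3.06 rad) and (angle between block_24's own z axis and vertical below 0.08 rad or angle between block_24's own z axis and vertical above 3.06 rad)), for 0.2 s.
2. the plate is folded down with its roller resting on the stack (all of step 1 and (z of roller in the frame of block_10_top between 0.004 and 0.0105 m or z of roller in the frame of block_14_top between 0.004 and 0.0105 m or z of roller in the frame of block_18_top between 0.004 and 0.0105 m or z of roller in the frame of block_24_top between 0.004 and 0.0105 m or z of roller in the frame of block_10 between -0.0105 and -0.004 m or z of roller in the frame of block_14 between -0.0105 and -0.004 m or z of roller in the frame of block_18 between -0.0105 and -0.004 m or z of roller in the frame of block_24 between -0.0105 and -0.004 m)), for 0.2 s.
At the end, for the whole second after the job is handed in: Present blocks flat in one stack, each within 12 mm of the pad centre; roller on the stack (2.5 mm); workpiece flat on the plate (2.5 mm), marked end within 3.5 mm of the ledge and square to it (0.09 rad); mark within 4 mm of straight below the drill tip; nothing moving (all of step 2 and x of mark in the frame of ledge_foot between 0.024 and 0.0315 m and z of mark in the frame of ledge_foot between 0.0135 and 0.0185 m and y of mark in the frame of ledge_foot between -0.04 and 0.04 m and angle between the z axis of workpiece and the z axis of ledge_foot, either way round below 0.06 rad and angle between the x axis of workpiece and the x axis of ledge_foot, either way round below 0.09 rad and horizontal distance between mark and drill_tip below 0.004 m and linear speed of workpiece below 0.01 m/s); the robot touches nothing.
It fails at once if a bystander is pushed more than 30 mm (distance of any of caliper, brass_collar, stepped_bush from where it was at the start of the episode above 0.03 m).
Of block_10, block_14, block_18, block_24 only 2 to 4 are there at a start; the rules pass over those that are not, and their reading is None.
At some moment in a run one of workpiece may be knocked a few centimetres aside while the robot is not near it.
Once in a run the grip may slacken for a moment while it holds something.
It also fails if it takes over 208 s, if anything falls off the work surface, if the arm or the gripper's body presses on something with over 40 N, if the wrist force passes 120 N, or if a joint passes its speed limit or range.

## Working session

There is one attempt and no reset: what is moved stays moved. The work goes in short steps, Python scripts to look and compute and a shell command to move; the robot and the scene stay as the last step left them, time stands still between calls to the robot, and variables do not carry over. Pictures are saved under pics/ and viewed, at most 14 in all, crops included, and the job is handed in when it is done.

```bash
ls; mkdir -p pics; python3 - <<'E'
from cell import env
import cv2
s=env.state();print(s)
for n in("top","side"):
    d=env.read_camera(n);cv2.imwrite(f"pics/{n}0.png",d["img"]);print(n,d["K"].tolist(),d["pose"].round(3).tolist())
E
```

```text
pics
{'t': 0.0, 'joints': array([-1.30357505e+00,  4.91534003e-01,  1.55948320e+00, -1.75230401e-05,
        1.09171532e+00, -1.05598411e-01]), 'qvel': array([ 7.60598698e-04,  8.22294604e-04,  1.02978613e-04, -7.88846746e-05,
       -1.99830649e-03,  2.99471444e-04]), 'tau': array([-1.97630565e-03, -6.12650371e+01, -2.58179730e+01,  6.91940566e-02,
        4.82693198e-02, -1.42282779e-04]), 'eef_pos': array([ 227.59309879, -581.77847624,  194.36602512]), 'tcp_rot': array([-3.14045749e+00, -1.04690553e-04,  3.72827713e-01]), 'ft_force': array([-0.06996495,  0.0020487 ,  0.47266069]), 'moment': array([-0.02944082, -0.03628836, -0.05814523]), 'grip_force': 0.0, 'opening': 1.002212848561447}
top [[361.7879574627491, 0.0, 322.0707365193479], [0.0, 361.7879574627491, 196.21492095266075], [0.0, 0.0, 1.0]] [[-0.028, -0.981, 0.192, 356.076], [-1.0, 0.026, -0.014, -244.243], [0.009, -0.193, -0.981, 1088.652], [0.0, 0.0, 0.0, 1.0]]
side [[489.4260006977937, 0.0, 319.2528777944112], [0.0, 489.4260006977937, 197.67788361039297], [0.0, 0.0, 1.0]] [[-0.776, -0.533, 0.338, -17.283], [-0.631, 0.665, -0.399, 441.85], [-0.012, -0.523, -0.852, 1538.706], [0.0, 0.0, 0.0, 1.0]]
```

View pics/top0.png

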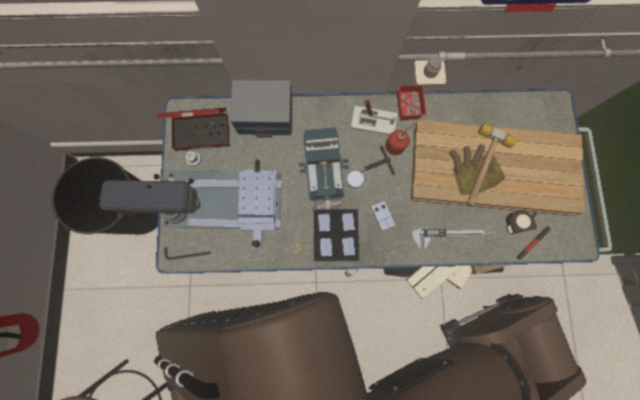

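View pics/side0.png

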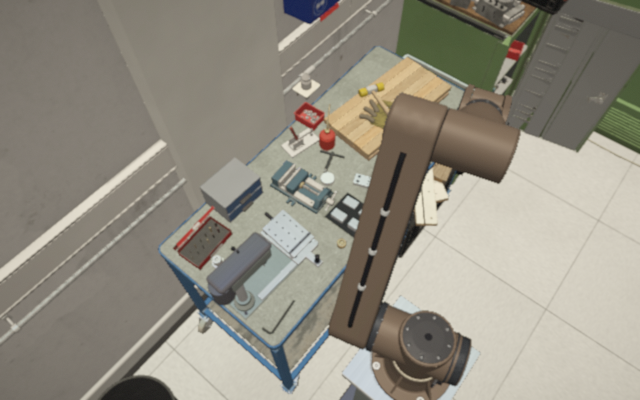

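The top view shows the drill at left (190,195), the plate at (258,195) with its handle at (257,166), and the post at (256,238). The mat has four blocks around (336,235), and the workpiece is at (383,215). The side view is mostly hidden by the arm. Next I move the wrist camera over the scene.

```bash
cat > h.py <<'E'
from cell import env
import numpy as np, cv2
from scipy.spatial.transform import Rotation as Ro
np.set_printoptions(precision=1,suppress=True)
def go(x,y,z,yaw=None,s=None):
    """print tool shift from the present pose to a world TCP target (yaw deg)"""
    s=s or env.state();R=Ro.from_euler('xyz',s['tcp_rot']).as_matrix()
    d=R.T@(np.array([x,y,z])-s['eef_pos']);t=0
    if yaw is not None:
        t=-(yaw-np.degrees(s['tcp_rot'][2])+180)%360-180
        t=(-(yaw-np.degrees(s['tcp_rot'][2]))+180)%360-180
    print('move',d.round(1),'turn',round(t,1))
def snap(n,f=None):
    d=env.read_camera(n)
    if f: cv2.imwrite(f'pics/{f}.png',d['img'])
    d['n']=n;return d
def ray(d,u,v):
    K=d['K'];p=np.array([(u-K[0,2])/K[0,0],(v-K[1,2])/K[1,1]])
    if d['n']=='wrist':
        r=np.linalg.norm(p);q=np.r_[p/max(r,1e-9)*np.sin(r),np.cos(r)]
    else:q=np.r_[p,1]
    return d['pose'][:3,3],d['pose'][:3,:3]@q
def pt(d,u,v,z):
    o,r=ray(d,u,v);return o+r*(z-o[2])/r[2]
def proj(d,P):
    q=d['pose'][:3,:3].T@(np.asarray(P,float)-d['pose'][:3,3]);K=d['K']
    if d['n']=='wrist':
        r=np.hypot(q[0],q[1]);t=np.arctan2(r,q[2]);p=q[:2]/max(r,1e-9)*t
    else:p=q[:2]/q[2]
    return np.array([K[0,0]*p[0]+K[0,2],K[1,1]*p[1]+K[1,2]])
def rects(d,mask,z,amin=50):
    """min-area rectangles of mask blobs, in world at height z: centre, sizes, long-axis yaw"""
    out=[]
    for c in cv2.findContours(mask,cv2.RETR_EXTERNAL,cv2.CHAIN_APPROX_NONE)[0]:
        if cv2.contourArea(c)<amin: continue
        w=np.array([pt(d,u,v,z)[:2] for u,v in c[:,0]],np.float32)
        b=cv2.boxPoints(cv2.minAreaRect(w));e=[b[1]-b[0],b[2]-b[1]]
        e.sort(key=lambda a:-np.linalg.norm(a));a=np.degrees(np.arctan2(e[0][1],e[0][0]))
        out.append((b.mean(0),[float(np.linalg.norm(k)) for k in e],(a+90)%180-90,c[:,0].mean(0)))
    return out
E
python3 -m crank '[[330,-280,-220,21.4,95],[330,-280,-220,21.4,95],[330,-280,-220,21.4,95],[330,-280,-220,21.4,95],[330,-280,-220,21.4,95],[330,-280,-220,21.4,95],[330,-280,-220,21.4,95],[330,-280,-220,21.4,95],[330,-280,-220,21.4,95],[330,-280,-220,21.4,95]]'
```

```text
t: 0.93
eef_pos: [404.2, -253.2, 384.6]
tcp_rot: [-3.142, 0.0, -0.001]
ft_force: [1.1, -1.3, 0.4]
opening: 1.002
grip_force: 0.0
```

```bash
python3 - <<'E'
from h import *
d=snap('wrist','w1');print(d['K'],d['pose']);go(450,-170,450,0);print(env.state()['eef_pos'],env.state()['tcp_rot'],env.state()['joints'])
E
```

```text
[[309.7   0.  317.7]
 [  0.  309.7 198.6]
 [  0.    0.    1. ]] [[  -0.    -1.    -0.3  487.9]
 [  -1.     0.     0.  -253.7]
 [  -0.     0.3   -1.   572.9]
 [   0.     0.     0.     1. ]]
move [ 43.5 -79.2 -61.5] turn 0.1
[ 406.9 -249.3  388.4] [ 3.1 -0.   0. ] [-0.7  0.1  1.6  0.   1.4  0.9]
```

View pics/w1.png

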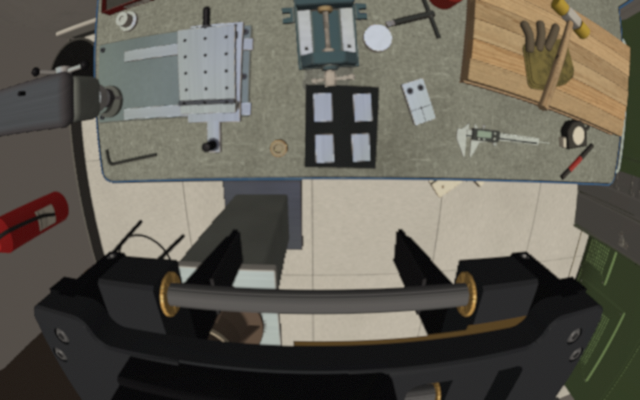

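The wrist view shows four blocks on the mat at (323,107), (362,107), (325,148) and (360,148), and the workpiece at (419,101). The collar is at (279,147), the post at (210,145) and the handle at (206,16). I go closer for measurements.

```bash
python3 -m crank '[[190,-190,40,0,95],[190,-190,40,0,95],[190,-190,40,0,95],[190,-190,40,0,95],[190,-190,40,0,95],[190,-190,40,0,95],[190,-190,40,0,95],[190,-190,40,0,95],[190,-190,40,0,95]]'
python3 - <<'E'
from h import *
d=snap('wrist','w2');go(520,-250,300,0)
E
```

```text
t: 1.73
eef_pos: [594.2, -64.5, 342.7]
tcp_rot: [-3.141, 0.002, 0.001]
ft_force: [-0.4, -1.3, 0.2]
opening: 0.996
grip_force: 0.0
move [-73.7 184.7  43.4] turn 0.0
```

```bash
python3 -m crank '[[-80,190,50,0,95],[-80,190,50,0,95],[-80,190,50,0,95],[-80,190,50,0,95],[-80,190,50,0,95],[-80,190,50,0,95],[-80,190,50,0,95],[-80,190,50,0,95]]'
python3 - <<'E'
from h import *
d=snap('wrist','w3');import pickle;pickle.dump(d,open('w3.pkl','wb'));print(env.state()['eef_pos'],d['pose'])
a=cv2.imread('pics/w2.png');cv2.imwrite('pics/c1.png',np.hstack([a[:300,120:520],d['img'][:300,120:520]]))
E
```

```text
t: 2.45
eef_pos: [513.2, -255.9, 294.4]
tcp_rot: [3.141, -0.001, -0.003]
ft_force: [0.7, -0.3, 0.8]
opening: 1.0
grip_force: 0.0
[ 513.7 -255.1  294.5] [[  -0.    -1.    -0.3  596.8]
 [  -1.     0.     0.  -256.4]
 [  -0.     0.3   -1.   482.7]
 [   0.     0.     0.     1. ]]
```

View pics/c1.png

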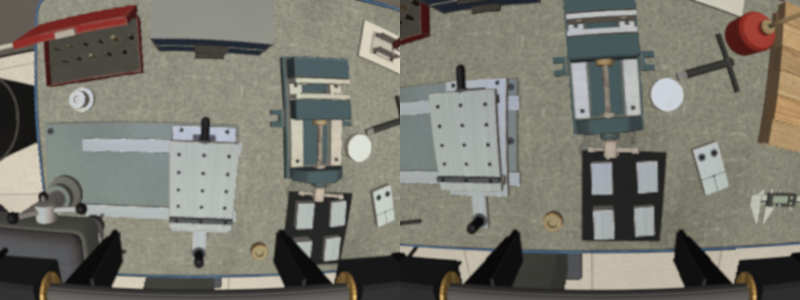

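The left half (w2) shows the plate, handle (325,128) and post (318,258), adding 120 to crop columns. The right half (w3) shows the four blocks at about (602,177), (648,177), (604,221) and (646,222) in the crop, and the workpiece at (711,167) with its two holes away from the robot. Now the numbers.

```bash
python3 - <<'E'
from h import *
import pickle
d=pickle.load(open('w3.pkl','rb'));im=d['img'];hsv=cv2.cvtColor(im,cv2.COLOR_BGR2HSV)
m=((hsv[...,2]>150)&(hsv[...,1]<60)).astype(np.uint8)*255
roi=np.zeros_like(m);roi[130:260,280:460]=255
for z in (3,20):
  for r in rects(d,m&roi,z,200): print(z,r)
m[260:]=0
d2=snap('wrist')
for v in (150,190):
  print([ (x.tolist()) for x in im[v,285:400:6]][:20]) if v==177 else 0
E
```

```text
3 (array([ 344.4, -309.9], dtype=float32), [159.6507568359375, 12.721435546875], np.float32(89.04411), array([348. , 256.2]))
3 (array([ 342.4, -487.4], dtype=float32), [72.30657196044922, 21.079748153686523], np.float32(86.51251), array([444.5, 254.4]))
3 (array([ 404.6, -265.5], dtype=float32), [50.36419677734375, 31.89076805114746], np.float32(3.8601227), array([323.3, 224.4]))
3 (array([ 409.7, -332.6], dtype=float32), [48.33058547973633, 28.855730056762695], np.float32(3.2965927), array([363.8, 221.2]))
3 (array([ 482.9, -262.2], dtype=float32), [47.50490951538086, 30.601558685302734], np.float32(-0.11160278), array([321.2, 178.3]))
3 (array([ 485.6, -334.5], dtype=float32), [49.15686798095703, 30.744205474853516], np.float32(2.5429764), array([367. , 176.4]))
3 (array([ 501.2, -444.1], dtype=float32), [81.66741943359375, 44.825469970703125], np.float32(20.842194), array([431. , 167.7]))
20 (array([ 353.3, -308. ], dtype=float32), [153.99346923828125, 12.270627975463867], np.float32(89.0441), array([348. , 256.2]))
20 (array([ 351.4, -479.2], dtype=float32), [69.74433898925781, 20.332761764526367], np.float32(86.51248), array([444.5, 254.4]))
20 (array([ 411.4, -265.2], dtype=float32), [48.57956314086914, 30.760704040527344], np.float32(3.8600845), array([323.3, 224.4]))
20 (array([ 416.3, -329.9], dtype=float32), [46.61797332763672, 27.833227157592773], np.float32(3.2965622), array([363.8, 221.2]))
20 (array([ 486.9, -262. ], dtype=float32), [45.82155990600586, 29.5172061920166], np.float32(-0.111198425), array([321.2, 178.3]))
20 (array([ 489.5, -331.7], dtype=float32), [47.414920806884766, 29.65475082397461], np.float32(2.5429993), array([367. , 176.4]))
20 (array([ 504.6, -437.4], dtype=float32), [78.77339935302734, 43.23704147338867], np.float32(20.842209), array([431. , 167.7]))
```

```bash
python3 - <<'E'
from h import *
import pickle
# re-create w2 geometry: same camera, pose from that moment not stored -> view again from w3 pose for calibration offset
d=pickle.load(open('w3.pkl','rb'));s=env.state()
T=np.eye(4);T[:3,:3]=Ro.from_euler('xyz',s['tcp_rot']).as_matrix();T[:3,3]=s['eef_pos']
C=np.linalg.inv(T)@d['pose'];np.save('C.npy',C);np.set_printoptions(precision=3,suppress=True);print(C)
T2=np.eye(4);T2[:3,:3]=Ro.from_euler('xyz',[-3.1415,0.0005,0.0005]).as_matrix();T2[:3,3]=[596,-66,343.5]
d2=dict(n='wrist',img=cv2.imread('pics/w2.png'),K=d['K'],pose=T2@C);pickle.dump(d2,open('w2.pkl','wb'))
g=cv2.cvtColor(d2['img'],cv2.COLOR_BGR2GRAY)
L=cv2.createLineSegmentDetector().detect(g)[0][:,0]
for a,b,c,e in L:
    if np.hypot(a-c,b-e)>28 and 150<a<400 and 100<b<240 and 150<c<400:
        p,q=pt(d2,a,b,10)[:2],pt(d2,c,e,10)[:2];t=np.degrees(np.arctan2(*(q-p)[::-1]))%180
        print([round(float(k)) for k in(a,b,c,e)],p.round(),q.round(),round(t,1))
E
python3 -c "
import cv2;a=cv2.imread('pics/w2.png')[90:290,150:400];cv2.imwrite('pics/c2.png',cv2.resize(a,None,fx=3,fy=3,interpolation=cv2.INTER_CUBIC))"
```

```text
[[  -0.002   -0.956   -0.294   82.906]
 [   1.      -0.002   -0.001    1.828]
 [   0.001   -0.294    0.956 -188.182]
 [   0.       0.       0.       1.   ]]
[352, 224, 288, 222] [ 469. -129.] [474. -14.] 87.8
[289, 216, 352, 218] [486. -16.] [ 481. -129.] 87.7
[162, 189, 157, 145] [537. 231.] [624. 231.] 180.0
[288, 208, 208, 204] [502. -14.] [507. 136.] 87.7
[288, 139, 203, 138] [623. -17.] [630. 134.] 87.4
[203, 150, 288, 152] [608. 136.] [602. -17.] 87.7
[161, 142, 165, 190] [628. 222.] [537. 223.] 179.5
[289, 152, 289, 209] [602. -19.] [498. -16.] 178.3
[352, 215, 358, 156] [ 488. -129.] [ 595. -136.] 176.1
[226, 216, 286, 219] [485. 103.] [480.  -9.] 87.8
[166, 121, 233, 120] [665. 208.] [660.  77.] 87.6
```

View pics/c2.png

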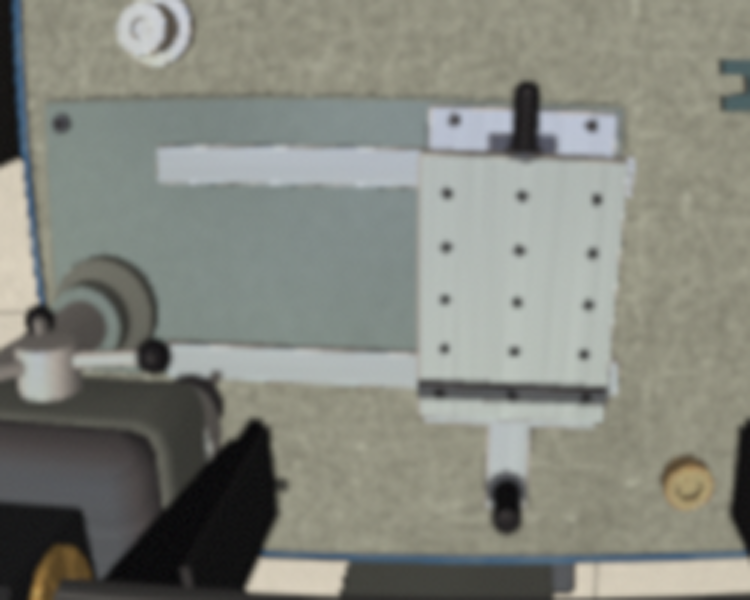

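```bash
python3 - <<'E'
from h import *
import pickle
from scipy.optimize import brentq
d=pickle.load(open('w2.pkl','rb'))
print('post',pt(d,319,261.5,84),'collar',pt(d,380,252,10))
near=pt(d,322.7,231.7,54+8);print('near',near,pt(d,322,220.5,74))
# ledge far line at (322,220)
for nm,(u,v),(px,pz) in(('far',(322.7,141.7),(135,20)),('tip',(325.3,118.5),(171,14))):
  hx=near[0]+10
  f=lambda t:pt(d,u,v,54+px*np.sin(t)+pz*np.cos(t))[0]-(hx+px*np.cos(t)-pz*np.sin(t))
  for t in np.arange(0,.36,.05): print(nm,round(t,2),round(f(t),1),end=' ')
  print()
for t in(0,.1,.2,.3): print(t,pt(d,325.3,130,54+155*np.sin(t)+14*np.cos(t)))
w3=pickle.load(open('w3.pkl','rb'))
for z in(70,80,90,100,110,120): print(z,pt(w3,340-0+0,0,z)[:0],end='')
E
python3 - <<'E'
import cv2
a=cv2.imread('pics/w3.png')[50:250,140:340];cv2.imwrite('pics/c3.png',cv2.resize(a,None,fx=3,fy=3,interpolation=cv2.INTER_CUBIC))
E
```

```text
post [433.3 -69.2  84. ] collar [ 411.5 -185.9   10. ]
near [477.2 -75.4  62. ] [501.7 -74.   74. ]
far 0.0 3.8 far 0.05 5.8 far 0.1 8.1 far 0.15 10.6 far 0.2 13.6 far 0.25 16.8 far 0.3 20.3 far 0.35 24.1 
tip 0.0 2.1 tip 0.05 3.4 tip 0.1 5.0 tip 0.15 7.1 tip 0.2 9.7 tip 0.25 12.6 tip 0.3 15.9 tip 0.35 19.6 
0 [643.  -78.8  68. ]
0.1 [644.2 -78.4  83.4]
0.2 [645.4 -78.   98.5]
0.3 [646.5 -77.7 113.2]
70 []80 []90 []100 []110 []120 []
```

View pics/c3.png

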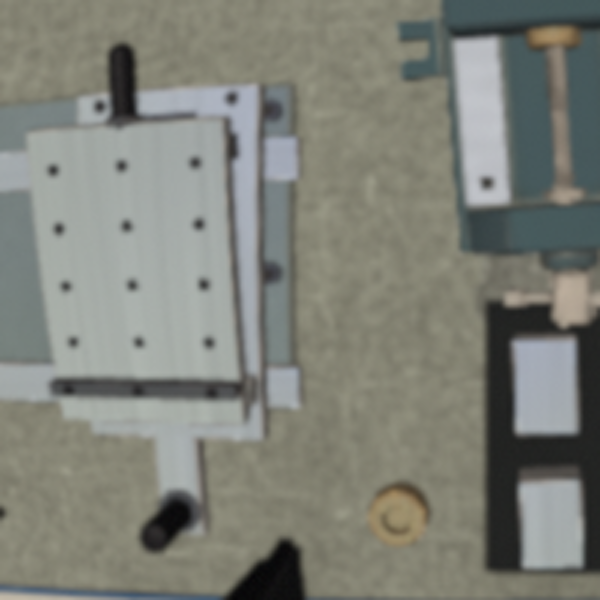

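c2 and c3 show the same plate from two sides. The handle tip is at w2 (325,118) and w3 (181,65), and the post top is at w2 (319,262) and w3 (192,228). I triangulate from these.

```bash
cat >> h.py <<'E'
def tri(L):
    A=np.zeros((3,3));b=np.zeros(3)
    for d,u,v in L:
        o,r=ray(d,u,v);r=r/np.linalg.norm(r);M=np.eye(3)-np.outer(r,r);A+=M;b+=M@o
    p=np.linalg.solve(A,b);return p,[float(np.linalg.norm(proj(d,p)-[u,v])) for d,u,v in L]
E
python3 - <<'E'
from h import *
import pickle
a=pickle.load(open('w2.pkl','rb'));b=pickle.load(open('w3.pkl','rb'))
A=lambda x,y:(a,x/3+150,y/3+90)
B=lambda x,y:(b,x/3+140,y/3+50)
for n,p,q in(('tip',(526,85),(121,46)),('hbase',(524,152),(120,120)),('post',(507,516),(156,535)),
 ('farL',(418,156),(28,134)),('farR',(627,160),(228,119)),('nearR',(603,425),(245,420)),('nearL',(420,418),(62,405)),
 ('h1',(447,193),(53,170)),('h3',(597,199),(195,163)),('h10',(445,348),(73,342)),('h12',(585,353),(209,343))): print(n,*tri([A(*p),B(*q)]))
E
```

```text
tip [661.1 -77.8  96.5] [0.5030504343840577, 0.5367298558277042]
hbase [628.7 -76.7  95.7] [1.0382648351203305, 1.117263390195332]
post [428.7 -69.   79.9] [0.7583658673599616, 0.8427344893033274]
farL [627.3 -26.8  93.2] [0.6377138382066131, 0.6637057933151719]
farR [ 624.7 -126.2   90.8] [0.9536468906622624, 1.0639510496767455]
nearR [ 484.4 -120.8   76.8] [0.60303897538333, 0.6864929467715404]
nearL [492.3 -24.4  81. ] [1.79240455787748, 1.921989272603259]
h1 [609.3 -40.3  94.3] [0.7596207922246178, 0.8015189682245495]
h3 [ 606.4 -111.7   94.8] [0.8728864277487974, 0.9692932706109699]
h10 [527.2 -37.2  81.4] [0.7703138439986307, 0.8273517744875408]
h12 [ 524.6 -108.9   82.1] [0.8181633752417076, 0.920610842473066]
```

The plate is at about 0.155 rad, with the hinge near (495,-72,54) and yaw about -2.3°. The handle grip is near (649,-78,92) and the post near (430,-69).

```bash
python3 - <<'E'
from h import *
go(650,-78,150,-2.3);go(650,-78,93,-2.3)
E
```

```text
move [ 135.8 -176.7  144.5] turn 2.3
move [ 135.7 -176.7  201.5] turn 2.3
```

```bash
python3 -m crank '[[68,-88,30,2.3,60],[136,-177,60,2.3,60],[136,-177,100,2.3,60],[136,-177,140,2.3,60],[136,-177,140,2.3,60],[136,-177,140,2.3,60],[136,-177,140,2.3,60],[136,-177,145,2.3,60]]'; python3 - <<'E'
from h import *
snap('wrist','w4');go(650,-78,93,-2.3);a=cv2.imread('pics/w4.png');cv2.imwrite('pics/w4c.png',a[:330,120:520])
E
```

```text
t: 3.22
eef_pos: [650.5, -74.6, 146.3]
tcp_rot: [-3.141, 0.003, -0.036]
ft_force: [0.4, 0.2, 0.3]
opening: 0.633
grip_force: 0.0
move [ 0.3  1.7 53.9] turn 0.2
```

View pics/w4c.png

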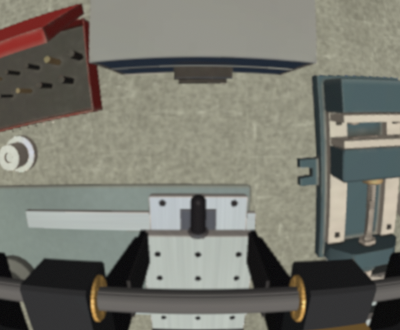

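The handle (198,215) lies midway between the fingers. I descend and close.

```bash
python3 -m crank '[[0,0,30,0,60],[0,0,52,0,60],[0,0,53,0,60],[0,0,53,0,40],[0,0,53,0,5],[0,0,53,0,5],[0,0,53,0,5],[0,0,53,0,5],[0,0,53,0,5]]'; python3 - <<'E'
import numpy as np
from cell import env
s=env.state();p=s['eef_pos'];print(p)
hx,hz=495,54;r=np.hypot(p[0]-hx,p[2]-hz);f0=np.arctan2(p[2]-hz,p[0]-hx);print(r,f0)
for f in np.linspace(f0,f0+1.47,19)[1:]: print([round(float(hx+r*np.cos(f)-p[0])),0,round(float(-(hz+r*np.sin(f)-p[2])))],round(f-f0,2))
E
```

```text
t: 4.02
eef_pos: [650.2, -78.4, 96.5]
tcp_rot: [3.141, -0.001, -0.041]
ft_force: [-0.1, -0.0, 0.0]
opening: 0.267
grip_force: 0.0
[650.22329787 -78.4027461   96.45751919]
160.92517868890943 0.26699479813582494
[-4, 0, -13] 0.08
[-9, 0, -25] 0.16
[-15, 0, -36] 0.24
[-22, 0, -48] 0.33
[-30, 0, -58] 0.41
[-38, 0, -68] 0.49
[-48, 0, -77] 0.57
[-58, 0, -86] 0.65
[-69, 0, -93] 0.73
[-80, 0, -100] 0.82
[-92, 0, -105] 0.9
[-104, 0, -110] 0.98
[-117, 0, -114] 1.06
[-130, 0, -116] 1.14
[-143, 0, -118] 1.23
[-156, 0, -118] 1.31
[-169, 0, -118] 1.39
[-182, 0, -116] 1.47
```

```bash
python3 -m crank '[[0,0,3,0,5],[0,0,3,0,5],[0,0,3,0,5],[0,0,3,0,5],[0,0,3,0,5],[0,0,3,0,5]]'
```

```text
t: 4.52
eef_pos: [650.0, -78.3, 92.7]
tcp_rot: [3.141, -0.0, -0.041]
ft_force: [-0.4, -0.1, 0.6]
opening: 0.057
grip_force: 0.0
```

```bash
python3 - <<'E'
from h import *
d=snap('wrist','w5');s=env.state();p=s['eef_pos']
print(proj(d,p),proj(d,p-[0,0,19]))
cv2.imwrite('pics/w5c.png',cv2.resize(d['img'][120:370,190:450],None,fx=2.3,fy=2.3))
E
```

```text
[317.3 235.8] [317.3 225.1]
```

View pics/w5c.png

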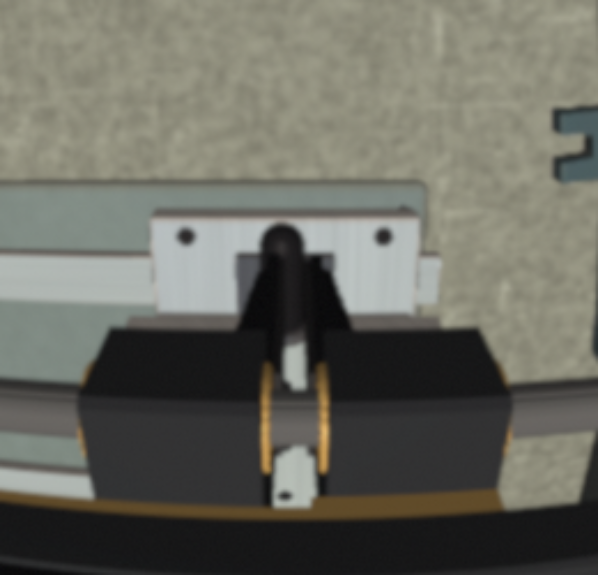

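The fingers closed above the handle. Its apparent size (about 17 px) puts it around 25 mm below the TCP, so the plate is nearly level. I open, go lower and close again.

```bash
python3 -m crank '[[0,0,-4,0,40],[0,0,-4,0,40],[0,0,-4,0,40],[0,0,-4,0,40],[0,0,8,0,40],[0,0,20,0,40],[0,0,22,0,40],[0,0,22,0,5],[0,0,22,0,5],[0,0,22,0,5]]';python3 -m crank '[[0,0,0,0,5],[0,0,0,0,5],[0,0,0,0,5],[0,0,0,0,5]]'
```

```text
t: 5.4
eef_pos: [650.2, -78.3, 70.8]
tcp_rot: [3.141, -0.0, -0.041]
ft_force: [-0.3, 1.4, -0.8]
opening: 0.262
grip_force: 0.0
t: 5.73
eef_pos: [650.2, -77.9, 71.0]
tcp_rot: [-3.141, -0.001, -0.041]
ft_force: [1.6, 4.5, 0.9]
opening: 0.127
grip_force: 30.0
```

```bash
python3 - <<'E'
import numpy as np
r=156;f0=.109
print([[round(float(r*(np.cos(f)-np.cos(f0)))),round(float(-r*(np.sin(f)-np.sin(f0))))] for f in f0+np.arange(1,21)*.08])
E
```

```text
[[-2, -12], [-5, -24], [-8, -36], [-13, -48], [-19, -59], [-25, -70], [-33, -80], [-41, -89], [-50, -98], [-59, -106], [-69, -113], [-80, -120], [-91, -125], [-103, -130], [-115, -134], [-127, -136], [-139, -138], [-152, -139], [-164, -139], [-177, -138]]
```

```bash
python3 -m crank '[[-2,0,-12,0,5],[-5,0,-24,0,5],[-8,0,-36,0,5],[-13,0,-48,0,5],[-19,0,-59,0,5],[-25,0,-70,0,5],[-33,0,-80,0,5],[-41,0,-89,0,5],[-50,0,-98,0,5],[-50,0,-98,0,5]]'
```

```text
t: 6.57
eef_pos: [597.2, -75.8, 169.8]
tcp_rot: [-3.141, 0.004, -0.041]
ft_force: [-6.2, 3.8, -5.1]
opening: 0.115
grip_force: 30.0
```

```bash
python3 -m crank '[[-9,0,-8,0,5],[-19,0,-15,0,5],[-30,0,-22,0,5],[-41,0,-27,0,5],[-53,0,-32,0,5],[-65,0,-36,0,5],[-77,0,-38,0,5],[-89,0,-40,0,5],[-102,0,-41,0,5],[-114,0,-41,0,5]]';python3 -m crank '[[-6,0,0,0,5],[-12,0,2,0,5],[-12,0,2,0,5]]'
```

```text
t: 7.4
eef_pos: [485.2, -71.7, 210.5]
tcp_rot: [3.141, -0.002, -0.041]
ft_force: [-0.1, 0.6, -0.7]
opening: 0.056
grip_force: 0.0
t: 7.65
eef_pos: [473.4, -71.1, 207.8]
tcp_rot: [3.141, -0.0, -0.041]
ft_force: [0.8, 0.6, 0.7]
opening: 0.053
grip_force: 0.0
```

The handle was lost on the way. I raise the tool and look.

```bash
python3 -m crank '[[0,0,-40,0,60],[20,0,-80,0,60],[50,0,-110,0,60],[50,0,-110,0,60],[50,0,-110,0,60],[50,0,-110,0,60]]'; python3 - <<'E'
from h import *
import pickle
d=snap('wrist','w6');pickle.dump(d,open('w6.pkl','wb'));print(env.state()['eef_pos'])
a=cv2.resize(d['img'][:300,170:470],None,fx=2,fy=2);cv2.imwrite('pics/w6c.png',a)
E
```

```text
t: 8.15
eef_pos: [523.8, -73.0, 316.7]
tcp_rot: [-3.141, 0.002, -0.041]
ft_force: [0.1, -0.6, -0.4]
opening: 0.414
grip_force: 0.0
[523.3 -73.  316.4]
```

View pics/w6c.png

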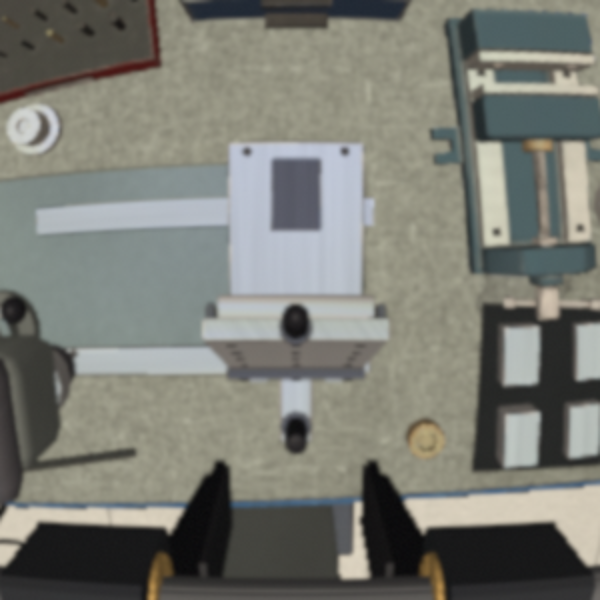

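The plate stands partly up: handle top at (296,322) in the crop, with its holed face still visible. The pad is clear at (296,194). I compute the plate angle.

```bash
python3 - <<'E'
from h import *
import pickle
d=pickle.load(open('w6.pkl','rb'))
for t in np.arange(.8,1.7,.1):
  f=lambda px,pz:np.array([495+px*np.cos(t)-pz*np.sin(t),-74,54+px*np.sin(t)+pz*np.cos(t)])
  print(round(t,2),'tip',(proj(d,f(171,14))-[170,0])*2,'end',(proj(d,f(135,14))-[170,0])*2,'ledge',(proj(d,f(14,20))-[170,0])*2,f(155,14))
print('pad',pt(d,170+296.5/2,194/2,46),'padcorners',[pt(d,170+u/2,v/2,46)[:2] for u,v in((272,158),(321,158),(321,230),(272,230))],'post',pt(d,170+296/2,425/2,84))
m=cv2.imread('pics/w6.png')
E
```

```text
0.8 tip [290.6 218.8] end [292.8 263.2] ledge [298.5 377.7] [592.9 -74.  174.9]
0.9 tip [291.5 246.6] end [293.6 284.5] ledge [298.6 380.7] [580.4 -74.  184.1]
1.0 tip [292.7 277.9] end [294.4 307.7] ledge [298.7 383.4] [567. -74. 192.]
1.1 tip [293.9 311.8] end [295.4 332.3] ledge [298.8 386. ] [552.8 -74.  198.5]
1.2 tip [295.3 347.4] end [296.3 357.6] ledge [298.9 388.3] [538.1 -74.  203.5]
1.3 tip [296.7 383.6] end [297.3 383.1] ledge [299.  390.3] [523.  -74.  207.1]
1.4 tip [298.1 419.1] end [298.3 408.1] ledge [299.1 392. ] [507.5 -74.  209.1]
1.5 tip [299.5 452.7] end [299.3 431.9] ledge [299.2 393.4] [492.  -74.  209.6]
1.6 tip [300.7 483.6] end [300.2 454.2] ledge [299.2 394.5] [476.5 -74.  208.5]
pad [620.7 -77.8  46. ] padcorners [array([648.2, -61.1]), array([646.8, -96.7]), array([593.4, -94.7]), array([594.8, -58.8])] post [456.8 -70.9  84. ]
```

```bash
python3 - <<'E'
from h import *
import pickle
d=pickle.load(open('w6.pkl','rb'))
for t in np.arange(1.,1.7,.1):
  f=lambda px,pz:np.array([510.7+px*np.cos(t)-pz*np.sin(t),-74,54+px*np.sin(t)+pz*np.cos(t)])
  g=lambda a,b:(proj(d,f(a,b))-[170,0])*2
  print(round(t,2),'tip',g(171,14),'endtop',g(135,20),'endbot',g(135,8),'ledge',g(14,20),'roller',g(120,0),f(160,14))
for v in (425,432,440,448): print(pt(d,170+148,v/2,84))
print(pt(d,430,177,20))
E
```

```text
1.0 tip [291.3 245.6] endtop [293.6 288.9] endbot [292.9 268.8] ledge [297.8 362.3] roller [293.1 268.5] [585.4 -74.  196.2]
1.1 tip [292.6 279.1] endtop [294.6 314. ] endbot [293.8 292.5] ledge [298.  364.9] roller [293.8 288. ] [570.8 -74.  202.9]
1.2 tip [293.9 314.7] endtop [295.6 339.9] endbot [294.7 317.4] ledge [298.1 367.3] roller [294.6 308.7] [555.6 -74.  208.2]
1.3 tip [295.4 351.3] endtop [296.6 365.8] endbot [295.7 343. ] ledge [298.2 369.4] roller [295.4 330.1] [540.  -74.  211.9]
1.4 tip [296.8 387.6] endtop [297.6 391.1] endbot [296.7 368.6] ledge [298.3 371.3] roller [296.3 351.9] [524.1 -74.  214.1]
1.5 tip [298.2 422.4] endtop [298.6 415.3] endbot [297.7 393.5] ledge [298.3 372.8] roller [297.1 373.4] [508.1 -74.  214.6]
1.6 tip [299.6 454.6] endtop [299.5 437.7] endbot [298.7 417.2] ledge [298.4 374. ] roller [298.  394.3] [492.  -74.  213.5]
[456.8 -70.9  84. ]
[451.4 -70.7  84. ]
[445.2 -70.4  84. ]
[438.9 -70.2  84. ]
[ 488.4 -260.4   20. ]
```

θ≈1.2 with the hinge now at x≈511, because the table's cross slide moved +15 mm during folding. I push the handle further back with closed fingers.

```bash
python3 -m crank '[[40,0,0,0,5],[80,0,0,0,5],[85,0,35,0,5],[85,0,70,0,5],[85,0,104,0,5],[85,0,104,0,5],[85,0,104,0,5],[65,0,104,0,5],[50,0,104,0,5],[35,0,104,0,5]]';python3 -m crank '[[-12,0,0,0,5],[-24,0,0,0,5],[-34,0,0,0,5],[-42,0,0,0,5],[-46,0,0,0,5],[-46,0,0,0,5]]'
```

```text
t: 9.03
eef_pos: [559.0, -74.7, 216.2]
tcp_rot: [3.141, -0.003, -0.041]
ft_force: [-0.1, -0.3, 0.3]
opening: 0.053
grip_force: 0.0
t: 9.53
eef_pos: [512.8, -72.8, 214.6]
tcp_rot: [3.141, -0.001, -0.041]
ft_force: [1.0, -0.0, -0.4]
opening: 0.052
grip_force: 0.0
```

```bash
python3 -m crank '[[30,20,-40,0,60],[60,70,-80,0,60],[80,95,-120,0,90],[80,95,-120,0,90],[80,95,-120,0,90],[80,95,-120,0,90],[80,95,-120,0,90]]'; python3 - <<'E'
from h import *
import pickle
d=snap('wrist','w7');pickle.dump(d,open('w7.pkl','wb'));go(420,-300,260,0)
E
python3 -m crank '[[-170,135,70,-2.3,90],[-170,135,70,-2.3,90],[-170,135,70,-2.3,90],[-170,135,70,-2.3,90],[-170,135,70,-2.3,90],[-170,135,70,-2.3,90],[-170,135,70,-2.3,90],[-170,135,70,-2.3,90]]'
python3 - <<'E'
from h import *
import pickle
w3=pickle.load(open('w3.pkl','rb'));w7=pickle.load(open('w7.pkl','rb'))
d=snap('wrist','w8');pickle.dump(d,open('w8.pkl','wb'));print(env.state()['eef_pos'],env.state()['tcp_rot'],proj(d,[450,-300,20]))
def mask(d,th):
    g=cv2.cvtColor(d['img'],cv2.COLOR_BGR2GRAY);m=(g>th).astype(np.uint8)*255
    n=np.zeros_like(m);P=np.array([proj(d,[x,y,10]) for x,y in((366,-233),(366,-366),(528,-366),(528,-233))],int)
    cv2.fillConvexPoly(n,P,255);return m&n
for nm,dd in(('w3',w3),('w8',d)):
    for z in(3,20):
        for r in rects(dd,mask(dd,115),z,300):print(nm,z,r)
P=np.vstack([w7['img'][:230,100:540]])
cv2.imwrite('pics/c4.png',np.vstack([w7['img'][:200,100:540],d['img'][40:300,100:540]]))
E
```

```text
t: 10.12
eef_pos: [589.0, -170.7, 332.8]
tcp_rot: [-3.141, 0.001, -0.041]
ft_force: [-1.3, 1.8, -0.5]
opening: 0.49
grip_force: 0.0
move [-163.1  136.7   72.6] turn -2.3
t: 10.83
eef_pos: [412.9, -298.2, 263.1]
tcp_rot: [-3.14, 0.001, -0.002]
ft_force: [0.5, 0.2, 0.2]
opening: 0.944
grip_force: 0.0
[ 413.8 -298.   263.5] [-3.1  0.  -0. ] [319.  139.4]
w3 3 (array([ 404.1, -264.8], dtype=float32), [52.54264450073242, 33.14575958251953], np.float32(0.84529877), array([323.3, 224.3]))
w3 3 (array([ 409.8, -332.6], dtype=float32), [52.26862716674805, 32.249534606933594], np.float32(3.3509293), array([363.9, 221. ]))
w3 3 (array([ 483.2, -262.2], dtype=float32), [52.42564392089844, 32.482948303222656], np.float32(2.0887299), array([321.5, 178.2]))
w3 3 (array([ 486.3, -335.1], dtype=float32), [51.06266784667969, 32.598602294921875], np.float32(2.6015625), array([367.1, 176.5]))
w3 20 (array([ 411. , -264.5], dtype=float32), [50.680747985839844, 31.97119140625], np.float32(0.8452301), array([323.3, 224.3]))
w3 20 (array([ 416.4, -329.9], dtype=float32), [50.41646194458008, 31.1067733764648
[... 673 characters left out ...]
32(4.287224), array([343. , 112.5]))
w8 3 (array([ 486.5, -260.4], dtype=float32), [51.94430160522461, 33.089534759521484], np.float32(2.6123352), array([291.6, 113.3]))
w8 20 (array([ 412.3, -264.5], dtype=float32), [51.08659744262695, 32.042049407958984], np.float32(2.343132), array([294. , 165.6]))
w8 20 (array([ 415.3, -331.2], dtype=float32), [49.41707992553711, 32.01934051513672], np.float32(4.7829742), array([341. , 163.9]))
w8 20 (array([ 487.9, -333. ], dtype=float32), [49.30363845825195, 31.52283477783203], np.float32(4.2871857), array([343. , 112.5]))
w8 20 (array([ 486.9, -261.9], dtype=float32), [49.97423553466797, 31.8345947265625], np.float32(2.6123123), array([291.6, 113.3]))
```

View pics/c4.png

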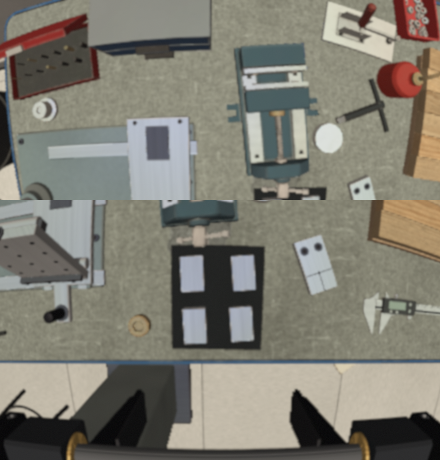

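w7 shows the pad clear at (257,143). w8 shows blocks A (294,166), B (341,164), C (343,112) and D (292,113). Parallax gives A=24, D=18, B=14 and C=10. I start with A.

```bash
python3 - <<'E'
from h import *
import pickle
d=pickle.load(open('w7.pkl','rb'));print(pt(d,257,143,46))
go(413.7,-265,25,2.5);go(413.7,-265,80,2.5)
E
```

```text
[620.7 -77.5  46. ]
move [ -0.  -32.8 238.5] turn -2.5
move [ -0.  -32.9 183.5] turn -2.5
```

```bash
python3 -m crank '[[0,-16,40,-2.5,52],[0,-33,80,-2.5,52],[0,-33,120,-2.5,52],[0,-33,160,-2.5,52],[0,-33,185,-2.5,52],[0,-33,215,-2.5,52],[0,-33,230,-2.5,52],[0,-33,238,-2.5,52],[0,-33,238,-2.5,52],[0,-33,238,-2.5,52]]';python3 -m crank '[[0,0,0,0,15],[0,0,0,0,15],[0,0,0,0,15],[0,0,0,0,15],[0,0,0,0,15],[0,0,0,0,15]]'; python3 -c "
from h import *
s=env.state();go(620.7,-77.7,165,-2.3);go(620.7,-77.7,75,-2.3)"
```

```text
t: 11.72
eef_pos: [414.5, -265.4, 26.1]
tcp_rot: [3.141, -0.0, 0.044]
ft_force: [0.0, -0.0, -0.5]
opening: 0.546
grip_force: 0.0
t: 12.22
eef_pos: [413.9, -266.0, 26.0]
tcp_rot: [3.141, -0.0, 0.043]
ft_force: [0.1, 0.7, 0.2]
opening: 0.193
grip_force: 0.0
move [ 214.7 -179.2 -139. ] turn 4.8
move [ 214.7 -179.2  -49. ] turn 4.8
```

```bash
python3 -m crank '[[0,0,0,0,52],[0,0,0,0,52],[0,0,0,0,52],[0,0,0,0,52],[0,0,-40,0,52],[0,0,-40,0,52]]'; python3 - <<'E'
from h import *
d=snap('wrist','w9');s=env.state();p=s['eef_pos'];print(p)
a=d['img'][150:350,220:420].copy()
for z in(0,24):
  q=proj(d,[p[0],p[1],z]);print(q)
cv2.imwrite('pics/w9c.png',cv2.resize(a,None,fx=3,fy=3))
E
```

```text
t: 12.72
eef_pos: [415.2, -266.9, 69.3]
tcp_rot: [3.139, -0.003, 0.043]
ft_force: [0.3, -0.3, 1.1]
opening: 0.527
grip_force: 0.0
[ 414.9 -266.7   67.8]
[316.9 204.1]
[316.9 213.3]
```

View pics/w9c.png

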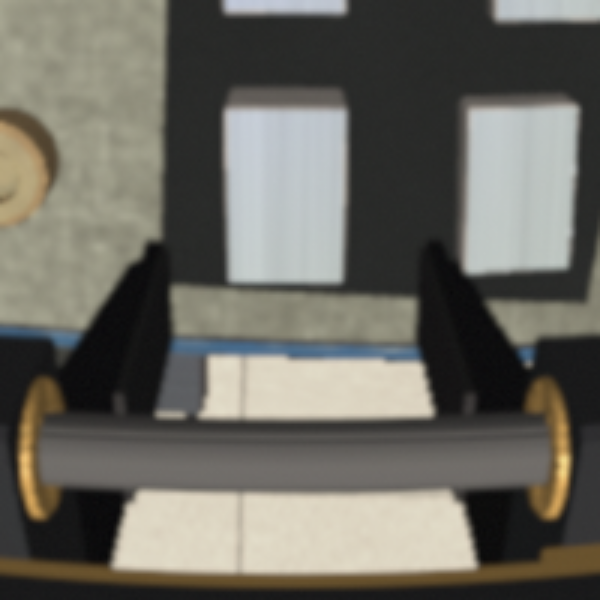

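w9 shows block A centred at full pixel (315,213) and the fingertips at about row 232. I check the geometry numerically.

```bash
python3 - <<'E'
from h import *
import pickle
d=snap('wrist');pickle.dump(d,open('w9.pkl','wb'));s=env.state();p=s['eef_pos'];np.set_printoptions(precision=3,suppress=True)
g=cv2.cvtColor(d['img'],cv2.COLOR_BGR2GRAY);m=(g>115).astype(np.uint8)*255;m[260:]=0;m[:,:285]=0;m[:,350:]=0
for z in (3,13,27): 
  for r in rects(d,m,z,800):print(z,r)
print(d['pose'],p)
for z in range(-10,60,10):print(z,pt(d,220+155/3,231.7,p[2]-z),end=' ')
w8=pickle.load(open('w8.pkl','rb'));print(w8['pose'])
t=snap('top');sd=snap('side');pickle.dump((t,sd),open('ts.pkl','wb'))
for n,P in(('A',[413.7,-265,27]),('TCP',p)): print(n,proj(t,P),proj(sd,P))
E
```

```text
3 (array([ 405.501, -265.17 ], dtype=float32), [55.29426956176758, 35.100074768066406], np.float32(3.2901688), array([314.953, 214.351]))
3 (array([ 485.673, -261.814], dtype=float32), [52.787200927734375, 34.4749755859375], np.float32(2.375145), array([314.942, 121.689]))
3 (array([ 543.827, -261.003], dtype=float32), [51.50102233886719, 32.34291458129883], np.float32(-87.40279), array([317.153,  52.651]))
13 (array([ 409.147, -265.08 ], dtype=float32), [53.111778259277344, 33.71470260620117], np.float32(3.2901535), array([314.953, 214.351]))
13 (array([ 486.154, -261.856], dtype=float32), [50.70354461669922, 33.11433410644531], np.float32(2.3755493), array([314.942, 121.689]))
13 (array([ 542.013, -261.078], dtype=float32), [49.46827697753906, 31.066335678100586], np.float32(-87.40284), array([317.153,  52.651]))
27 (array([ 414.251, -264.954], dtype=float32), [50.05632400512695, 31.775108337402344], np.float32(3.2901306), array([314.953, 214.351]))
27 (array([ 486.829, -261.915], dtype=float32), [47.78666687011719, 31.20924949645996], np.float32(2.3753204), array([314.942, 121.689]))
27 (array([ 539.474, -261.182], dtype=float32), [46.6224479675293, 29.279098510742188], np.float32(-87.40279), array([317.153,  52.651]))
[[   0.043   -0.956   -0.29   497.875]
 [  -0.999   -0.041   -0.015 -262.884]
 [   0.003    0.291   -0.957  256.355]
 [   0.       0.       0.       1.   ]] [ 414.323 -266.234   66.633]
-10 [ 420.187 -237.519   76.633] 0 [ 415.865 -236.107   66.633] 10 [ 411.542 -234.696   56.633] 20 [ 407.219 -233.285   46.633] 30 [ 402.897 -231.873   36.633] 40 [ 398.574 -230.462   26.633] 50 [ 394.252 -229.051   16.633] [[  -0.001   -0.956   -0.295  496.815]
 [  -1.       0.001    0.002 -298.901]
 [  -0.002    0.295   -0.956  451.255]
 [   0.       0.       0.       1.   ]]
A [325.471 246.866] [356.125 223.51 ]
TCP [326.158 245.849] [356.8   217.656]
```

```bash
python3 -c "
from cell import env
print(env.tips_ahead,[a for a in dir(env) if a[0]!='_'],env.state()['eef_pos'])"; python3 -m crank '[[0,0,0,0,5],[0,0,0,0,5],[0,0,0,0,5],[0,0,0,0,5],[0,0,0,0,5],[0,0,0,0,5],[0,0,6,0,5],[0,0,12,0,5],[0,0,14,0,5],[0,0,14,0,5]]'
```

```text
19.0 ['IKError', 'job_done', 'read_camera', 'state', 'tips_ahead'] [ 413.64931851 -265.67438294   65.41154651]
t: 13.75
eef_pos: [413.5, -265.6, 50.9]
tcp_rot: [-3.141, 0.001, 0.043]
ft_force: [0.3, 0.2, -0.1]
opening: 0.05
grip_force: 0.0
```

```bash
python3 -m crank '[[0,0,2,0,5],[0,0,4,0,5],[0,0,6,0,5],[0,0,7,0,5],[0,0,7,0,5]]';python3 -m crank '[[0,0,2,0,5],[0,0,4,0,5],[0,0,6,0,5],[0,0,6,0,5]]'
```

```text
t: 14.17
eef_pos: [413.8, -265.8, 44.5]
tcp_rot: [-3.141, 0.0, 0.043]
ft_force: [0.0, 0.2, 0.4]
opening: 0.05
grip_force: 0.0
t: 14.5
eef_pos: [413.7, -265.7, 38.4]
tcp_rot: [-3.141, 0.0, 0.043]
ft_force: [-0.6, 0.0, -0.6]
opening: 0.053
grip_force: 0.0
```

```bash
python3 -m crank '[[0,0,2,0,5],[0,0,4,0,5],[0,0,6,0,5],[0,0,6,0,5]]';python3 -m crank '[[0,0,2,0,5],[0,0,4,0,5],[0,0,6,0,5],[0,0,6,0,5]]';python3 - <<'E'
from h import *
d=snap('wrist');cv2.imwrite('pics/w10.png',d['img']);cv2.imwrite('pics/w10c.png',cv2.resize(d['img'][150:320,220:420],None,fx=3,fy=3))
E
```

```text
t: 14.83
eef_pos: [413.7, -265.7, 32.4]
tcp_rot: [-3.141, 0.0, 0.043]
ft_force: [-1.2, -0.2, -2.0]
opening: 0.052
grip_force: 0.0
t: 15.17
eef_pos: [413.7, -265.8, 26.4]
tcp_rot: [-3.141, 0.0, 0.043]
ft_force: [-0.1, 1.0, 0.3]
opening: 0.055
grip_force: 0.0
```

View pics/w10c.png

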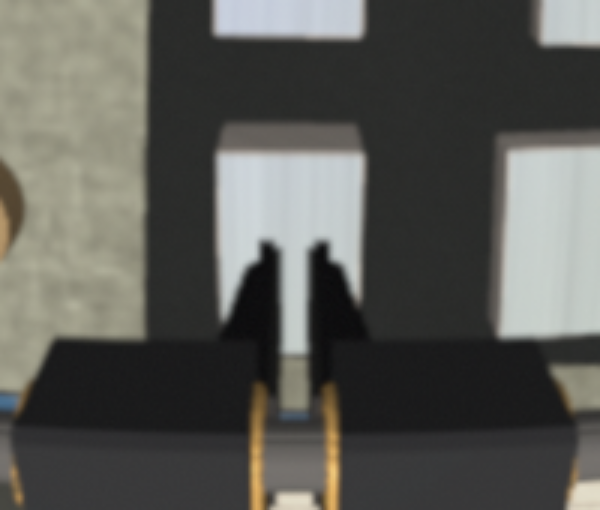

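w10 shows the fingertips at about (270,243) over the middle of block A, still above it. So the fingers end higher than nominal, and I keep probing down in small steps.

```bash
for i in 1 2 3; do python3 -m crank '[[0,0,2,0,5],[0,0,4,0,5],[0,0,4,0,5]]' | egrep 'eef|ft'; done
```

```text
eef_pos: [413.7, -265.8, 22.4]
ft_force: [0.1, 0.6, -0.6]
eef_pos: [413.7, -265.7, 18.4]
ft_force: [-0.2, 0.1, 0.4]
eef_pos: [413.7, -265.8, 14.4]
ft_force: [-0.3, 0.9, 0.3]
```

```bash
python3 -m crank '[[0,0,2,0,5],[0,0,4,0,5],[0,0,4,0,5]]'; python3 -m crank '[[0,0,2,0,5],[0,0,4,0,5],[0,0,4,0,5]]'
```

```text
t: 16.22
eef_pos: [413.7, -265.8, 10.4]
tcp_rot: [-3.141, 0.0, 0.043]
ft_force: [1.0, 1.0, 0.1]
opening: 0.053
grip_force: 0.0
t: 16.47
eef_pos: [414.0, -265.9, 7.6]
tcp_rot: [3.141, -0.001, 0.043]
ft_force: [-3.1, 1.7, 14.4]
opening: 0.055
grip_force: 7.6
```

Contact comes at TCP z≈8.5 on the 27 mm block top, so the true tips sit about 18.5 mm above the TCP reading, 37.5 mm higher than nominal. I correct all heights by -37.5. The plate is still at 1.2 rad, so I push it back first.

```bash
python3 -m crank '[[0,0,-40,0,5],[0,0,-80,0,5],[0,0,-120,0,5],[0,0,-160,0,5],[0,0,-195,0,5],[0,0,-195,0,5]]'; python3 -c "
from h import *
go(605,-76,203,-2.3);go(605,-76,176,-2.3)"
```

```text
t: 16.97
eef_pos: [415.7, -267.3, 207.9]
tcp_rot: [3.135, -0.007, 0.043]
ft_force: [0.7, -0.4, 0.0]
opening: 0.052
grip_force: 0.0
move [ 197.3 -183.     5.1] turn 4.8
move [ 197.1 -183.2   32.1] turn 4.8
```

```bash
python3 -m crank '[[45,-30,0,2,5],[85,-60,0,4.8,5],[125,-92,0,4.8,5],[165,-130,0,4.8,5],[198,-165,0,4.8,5],[198,-183,0,4.8,5],[198,-183,0,4.8,5],[198,-183,20,4.8,5],[198,-183,26,4.8,5],[198,-183,26,4.8,5]]'; python3 -m crank '[[-20,0,0,0,5],[-35,0,0,0,5],[-48,0,0,0,5],[-58,0,0,0,5],[-66,0,0,0,5],[-74,0,0,0,5],[-82,0,0,0,5],[-88,0,0,0,5],[-92,0,0,0,5],[-92,0,0,0,5]]'
```

```text
t: 17.8
eef_pos: [602.7, -74.2, 173.5]
tcp_rot: [-3.141, 0.004, -0.04]
ft_force: [-0.2, -0.4, 0.4]
opening: 0.054
grip_force: 0.0
t: 18.63
eef_pos: [511.0, -70.7, 175.6]
tcp_rot: [-3.141, 0.001, -0.041]
ft_force: [0.7, 0.0, -0.3]
opening: 0.051
grip_force: 0.2
```

```bash
python3 -m crank '[[0,0,-40,0,52],[8,0,-80,0,52],[12,0,-120,0,52],[12,0,-140,0,52],[12,0,-140,0,52],[12,0,-140,0,52]]'; python3 - <<'E'
from h import *
import pickle
d=snap('wrist','w11');pickle.dump(d,open('w11.pkl','wb'))
g=cv2.cvtColor(d['img'],cv2.COLOR_BGR2GRAY)
print(env.state()['eef_pos']);print(g[90:240:3,317].tolist());print(g[90:240:3,300].tolist())
for hx in(505,511):
 for t in(1.2,1.3,1.4,1.5,1.6):
  f=lambda px,pz:proj(d,np.array([hx+px*np.cos(t)-pz*np.sin(t),-74,54+px*np.sin(t)+pz*np.cos(t)]))[1]
  print(hx,t,'tip',f(171,20),f(171,8),'end',f(135,20),f(135,8),'roll',f(120,0),'ledge',f(14,20))
m=(g<110).astype(np.uint8)*255;n=np.zeros_like(m);n[70:125,300:338]=255
for r in rects(d,m&n,46,200):print(r)
E
```

```text
t: 19.13
eef_pos: [523.8, -70.8, 315.9]
tcp_rot: [-3.141, -0.0, -0.041]
ft_force: [-0.4, 0.4, -0.1]
opening: 0.419
grip_force: 0.0
[523.4 -70.8 314.7]
[89, 88, 89, 90, 89, 89, 89, 90, 100, 186, 194, 193, 192, 192, 191, 191, 189, 189, 188, 188, 187, 187, 186, 187, 186, 179, 164, 193, 184, 120, 95, 95, 94, 97, 148, 187, 192, 186, 123, 74, 50, 18, 17, 18, 27, 35, 37, 130, 154, 148]
[192, 192, 192, 191, 191, 190, 190, 189, 189, 189, 189, 188, 188, 187, 187, 187, 187, 187, 187, 186, 187, 187, 187, 187, 188, 176, 163, 193, 180, 116, 94, 94, 93, 96, 152, 190, 193, 185, 121, 99, 183, 183, 186, 149, 153, 150, 153, 166, 151, 154]
505 1.2 tip 169.89324913097104 157.3409286643537 end 175.53885594318763 164.3097311619408 roll 159.6898093408961 ledge 187.88604956526194
505 1.3 tip 188.2567974483321 175.4702843714744 end 188.46915043604147 177.09172689032675 roll 170.43017843181966 ledge 188.9323213959666
505 1.4 tip 206.1851156072523 193.60317472650792 end 201.06789119607694 189.83460526254052 roll 181.28785676748478 ledge 189.83205086036995
505 1.5 tip 223.0980007347483 211.12679009487812 end 213
[... 345 characters left out ...]
83.84570927000635
511 1.3 tip 182.04802095124168 169.20966587620774 end 182.94968186952468 171.5295522576446 roll 165.09623151592453 ledge 184.91287758891707
511 1.4 tip 200.1447424915335 187.45764952132572 end 195.65782334857974 184.3461821629887 roll 175.99389954770893 ledge 185.8341699761438
511 1.5 tip 217.28677193922493 205.1672190984501 end 207.76054046536618 196.8382342259778 roll 186.79170760787756 ledge 186.60159764385554
511 1.6 tip 232.98511747853146 221.77861855221138 end 218.98976089506357 208.703412689905 roll 197.24680389943646 ledge 187.20918343043482
(array([620.5, -76.7], dtype=float32), [48.977176666259766, 32.16212844848633], np.float32(-2.2159882), array([319.2,  97.5]))
```

The plate is now upright at about 1.6 rad, and the pad is at (620.5,-77). Next I pick block A.

```bash
python3 -c "
from h import *
go(414,-265,100,2.8)"
```

```text
move [-101.   198.6  214.8] turn -5.1
```

```bash
python3 -m crank '[[-30,30,0,-2,52],[-60,60,20,-5,52],[-80,95,50,-5,52],[-101,130,85,-5,52],[-101,165,110,-5,52],[-101,199,140,-5,52],[-101,199,175,-5,52],[-101,199,205,-5,52],[-101,199,215,-5,52],[-101,199,215,-5,52]]';python3 -c "
from h import *
go(414,-265,-13,2.8)"
```

```text
t: 20.02
eef_pos: [412.3, -264.5, 96.1]
tcp_rot: [-3.135, 0.007, 0.045]
ft_force: [-0.4, 0.1, -0.4]
opening: 0.546
grip_force: 0.0
move [  2.5   1.3 109. ] turn -0.2
```

```bash
python3 -m crank '[[1,0,40,0,52],[1,0,75,0,52],[1,0,95,0,52],[1,0,106,0,52],[1,0,106,0,52],[1,0,106,0,52]]';python3 -m crank '[[0,0,2,0,52],[0,0,2,0,15],[0,0,2,0,15],[0,0,2,0,15],[0,0,2,0,15],[0,0,2,0,15],[0,0,2,0,15],[0,0,2,0,15]]'; python3 -c "
from h import *
go(620.5,-77.2,130,-2.3);go(620.5,-77.2,31,-2.3)"
```

```text
t: 20.52
eef_pos: [415.8, -265.5, -5.0]
tcp_rot: [-3.141, 0.001, 0.047]
ft_force: [0.7, -0.0, 0.6]
opening: 0.546
grip_force: 0.0
t: 21.18
eef_pos: [415.9, -265.9, -6.7]
tcp_rot: [3.141, -0.0, 0.046]
ft_force: [-0.5, 2.3, 6.3]
opening: 0.335
grip_force: 30.0
move [ 213.2 -179.  -136.7] turn 5.0
move [ 213.1 -179.   -37.7] turn 5.0
```

Gripped at 32 mm. I lift it and carry it to the pad.

```bash
python3 -m crank '[[0,0,-40,0,15],[0,0,-80,0,15],[0,0,-120,0,15],[30,-25,-140,2,15],[60,-50,-140,5,15],[95,-80,-140,5,15],[130,-110,-140,5,15],[165,-140,-140,5,15],[195,-165,-140,5,15],[215,-179,-140,5,15]]';python3 -c "
from h import *
go(622.5,-77.2,38,-2.3);print(env.state()['opening'])"
```

```text
t: 22.02
eef_pos: [623.5, -74.6, 132.5]
tcp_rot: [-3.141, 0.0, -0.04]
ft_force: [1.2, -1.4, -2.6]
opening: 0.336
grip_force: 30.0
move [-0.8  2.6 94.5] turn 0.0
0.33584682028157564
```

```bash
python3 -m crank '[[0,0,30,0,15],[0,0,60,0,15],[0,0,80,0,15],[0,0,88,0,15],[0,0,88,0,15],[0,0,88,0,15]]';python3 -c "
from h import *
go(622.5,-77.2,37,-2.3);print(env.state()['opening'])"
```

```text
t: 22.52
eef_pos: [622.5, -77.4, 45.2]
tcp_rot: [3.141, -0.0, -0.041]
ft_force: [-0.1, -0.1, -2.3]
opening: 0.334
grip_force: 30.0
move [-0.  -0.2  8.2] turn -0.1
0.33421085044736343
```

```bash
python3 -m crank '[[0,0,4,0,15],[0,0,7,0,15],[0,0,9,0,15],[0,0,9,0,15],[0,0,9,0,15]]'
```

```text
t: 22.93
eef_pos: [622.6, -77.3, 36.3]
tcp_rot: [3.141, -0.001, -0.041]
ft_force: [0.9, -1.4, -0.5]
opening: 0.333
grip_force: 30.0
```

```bash
python3 -m crank '[[0,0,0.5,0,36],[0,0,0.5,0,50],[0,0,0.5,0,50],[0,0,0.5,0,50],[0,0,0.5,0,50],[0,0,-20,0,50],[0,0,-50,0,50],[0,0,-90,0,50],[0,0,-90,0,50],[0,0,-90,0,50]]'; python3 -c "
from h import *
go(487,-262,125,2.5);go(487,-262,-12,2.5)"
```

```text
t: 23.77
eef_pos: [623.2, -77.3, 127.9]
tcp_rot: [3.141, -0.004, -0.041]
ft_force: [-0.0, -0.4, -0.5]
opening: 0.528
grip_force: 0.0
move [-128.6  190.1    2.5] turn -4.8
move [-129.2  190.   139.5] turn -4.8
```

```bash
python3 -m crank '[[0,40,0,0,52],[0,80,0,-2,52],[-10,120,0,-4.8,52],[-35,150,0,-4.8,52],[-65,175,0,-4.8,52],[-100,190,0,-4.8,52],[-128,190,20,-4.8,52],[-128,190,50,-4.8,52],[-128,190,80,-4.8,52],[-128,190,100,-4.8,52]]'; python3 -c "
from h import *
go(487,-262,-12.5,2.5)"
```

```text
t: 24.6
eef_pos: [484.9, -261.2, 22.8]
tcp_rot: [-3.14, 0.002, 0.042]
ft_force: [0.9, -0.3, 0.5]
opening: 0.548
grip_force: 0.0
move [ 2.1  0.9 35.3] turn -0.1
```

```bash
python3 -m crank '[[0,0,15,0,52],[0,0,27,0,52],[0,0,34,0,52],[0,0,36,0,52],[0,0,36,0,52],[0,0,36,0,52],[0,0,36,0,52]]';python3 -m crank '[[0,0,1,0,15],[0,0,1,0,15],[0,0,1,0,15],[0,0,1,0,15],[0,0,1,0,15],[0,0,1,0,15],[0,0,1,0,15]]'; python3 -c "
from h import *
go(622,-77.2,125,-2.3)"
```

```text
t: 25.18
eef_pos: [486.9, -261.9, -9.6]
tcp_rot: [3.141, -0.001, 0.043]
ft_force: [-0.5, -0.9, 0.4]
opening: 0.544
grip_force: 0.0
t: 25.77
eef_pos: [486.7, -261.8, -11.0]
tcp_rot: [3.141, -0.0, 0.043]
ft_force: [-1.0, 1.0, 5.3]
opening: 0.333
grip_force: 29.9
move [ 143.1 -178.6 -136. ] turn 4.8
```

```bash
python3 -m crank '[[0,0,-40,0,15],[0,0,-80,0,15],[10,0,-115,0,15],[45,0,-135,0,15],[80,-10,-135,2,15],[115,-30,-135,4.8,15],[142,-65,-135,4.8,15],[142,-105,-135,4.8,15],[142,-145,-135,4.8,15],[142,-178,-135,4.8,15]]';python3 -c "
from h import *
go(621,-77.2,64,-2.3);print(env.state()['opening'])"
```

```text
t: 26.6
eef_pos: [620.3, -75.1, 122.8]
tcp_rot: [-3.141, 0.002, -0.04]
ft_force: [0.6, 0.3, -2.6]
opening: 0.335
grip_force: 29.9
move [ 0.9  2.1 58.8] turn -0.0
0.33451138444054057
```

```bash
python3 -m crank '[[0,0,25,0,15],[0,0,45,0,15],[0,0,57,0,15],[0,0,60,0,15],[0,0,60,0,15],[0,0,60,0,15]]';python3 -c "
from h import *
go(621,-77.2,56,-2.3)"
```

```text
t: 27.1
eef_pos: [621.2, -78.4, 64.2]
tcp_rot: [3.141, -0.0, -0.042]
ft_force: [0.4, 0.1, -2.6]
opening: 0.334
grip_force: 29.9
move [-0.3 -1.2  8.2] turn -0.1
```

```bash
python3 -m crank '[[0,-1,4,0,15],[0,-1,7,0,15],[0,-1,8.5,0,15],[0,-1,8.5,0,15],[0,-1,8.5,0,15]]'
```

```text
t: 27.52
eef_pos: [621.2, -77.0, 55.9]
tcp_rot: [3.141, -0.001, -0.041]
ft_force: [-1.8, -0.7, 3.4]
opening: 0.331
grip_force: 29.9
```

```bash
python3 -m crank '[[0,0,0,0,36],[0,0,0,0,50],[0,0,0,0,50],[0,0,0,0,50],[0,0,0,0,50],[0,0,-20,0,50],[0,0,-50,0,50],[0,0,-75,0,50],[0,0,-75,0,50],[0,0,-75,0,50]]'; python3 -c "
from h import *
go(415,-331.5,100,3.5)"
```

```text
t: 28.35
eef_pos: [621.4, -76.9, 131.4]
tcp_rot: [3.141, -0.003, -0.041]
ft_force: [-0.1, 0.5, 0.0]
opening: 0.524
grip_force: 0.0
move [-195.9  262.8   31.1] turn -5.8
```

```bash
python3 -m crank '[[0,40,0,0,52],[0,80,0,-2,52],[-10,118,0,-5.8,52],[-40,145,0,-5.8,52],[-70,170,0,-5.8,52],[-105,190,0,-5.8,52],[-135,215,0,-5.8,52],[-165,240,10,-5.8,52],[-196,263,30,-5.8,52],[-196,263,60,-5.8,52]]'; python3 -c "
from h import *
go(415,-331.5,-12.5,3.5)"
```

```text
t: 29.18
eef_pos: [410.8, -334.5, 70.5]
tcp_rot: [3.14, -0.001, 0.057]
ft_force: [0.8, -0.2, 0.8]
opening: 0.545
grip_force: 0.0
move [ 4.2 -3.  83. ] turn -0.2
```

```bash
python3 -m crank '[[2,-2,30,0,52],[2,-2,55,0,52],[2,-2,72,0,52],[2,-2,80,0,52],[2,-2,83,0,52],[2,-2,83,0,52]]'; python3 -c "
from h import *
go(415,-331.5,-12.5,3.5)"
```

```text
t: 29.68
eef_pos: [416.0, -329.2, -13.4]
tcp_rot: [-3.141, 0.001, 0.06]
ft_force: [0.7, 0.2, -0.5]
opening: 0.547
grip_force: 0.0
move [-1.1  2.3 -0.9] turn -0.0
```

```bash
python3 -m crank '[[-1,2,-1,0,40],[-1,2,-1,0,15],[-1,2,-1,0,15],[-1,2,-1,0,15],[-1,2,-1,0,15],[-1,2,-1,0,15],[-1,2,-1,0,15],[-1,2,-1,0,15]]'; python3 -c "
from h import *
go(621,-77.2,130,-2.3)"
```

```text
t: 30.35
eef_pos: [415.6, -331.8, -10.9]
tcp_rot: [3.141, -0.001, 0.06]
ft_force: [-0.7, 0.6, 7.0]
opening: 0.333
grip_force: 30.0
move [ 220.5 -241.6 -141. ] turn 5.8
```

```bash
python3 -m crank '[[0,0,-40,0,15],[0,0,-80,0,15],[20,0,-115,0,15],[55,-20,-135,2,15],[90,-40,-135,4,15],[125,-65,-135,5.8,15],[160,-90,-135,5.8,15],[190,-110,-135,5.8,15],[219,-135,-135,5.8,15],[219,-170,-135,5.8,15]]';python3 -m crank '[[0,-35,0,0,15],[0,-71,0,0,15],[0,-71,20,0,15],[0,-71,35,0,15],[0,-71,42,0,15],[0,-71,42,0,15]]';python3 -c "
from h import *
go(621,-77.2,74,-2.3)"
```

```text
t: 31.18
eef_pos: [627.8, -147.8, 122.9]
tcp_rot: [3.141, -0.003, -0.041]
ft_force: [-0.8, -0.2, -1.3]
opening: 0.333
grip_force: 30.0
t: 31.68
eef_pos: [625.7, -77.4, 79.7]
tcp_rot: [-3.141, 0.003, -0.041]
ft_force: [0.3, 0.9, -2.1]
opening: 0.336
grip_force: 30.0
move [-4.7 -0.1  5.7] turn -0.0
```

```bash
python3 -m crank '[[-2,0,0,0,15],[-4.5,0,0,0,15],[-4.5,0,3,0,15],[-4.5,0,5,0,15],[-4.5,0,6.5,0,15],[-4.5,0,6.5,0,15]]'
```

```text
t: 32.18
eef_pos: [622.0, -77.6, 74.6]
tcp_rot: [3.142, 0.0, -0.041]
ft_force: [-0.8, 0.0, -2.4]
opening: 0.335
grip_force: 30.0
```

```bash
python3 -m crank '[[0,0,1,0,15],[0,0,1.5,0,34],[0,0,1.5,0,50],[0,0,1.5,0,50],[0,0,1.5,0,50],[0,0,1.5,0,50],[0,0,-20,0,50],[0,0,-55,0,50],[0,0,-60,0,50],[0,0,-60,0,50]]'; python3 -c "
from h import *
go(487.8,-333.5,60,3.5)"
```

```text
t: 33.02
eef_pos: [623.2, -77.7, 137.1]
tcp_rot: [3.141, -0.004, -0.041]
ft_force: [0.4, -0.2, -0.4]
opening: 0.526
grip_force: 0.0
move [-125.2  261.    76.8] turn -5.8
```

```bash
python3 -m crank '[[0,40,0,0,52],[0,80,0,-2,52],[-10,118,0,-5.8,52],[-40,145,0,-5.8,52],[-70,170,0,-5.8,52],[-100,195,0,-5.8,52],[-124,225,20,-5.8,52],[-124,259,40,-5.8,52],[-124,259,75,-5.8,52],[-124,259,75,-5.8,52]]'; python3 -c "
from h import *
go(487.8,-333.5,-13,3.5)"
```

```text
t: 33.85
eef_pos: [484.4, -330.8, 53.9]
tcp_rot: [-3.136, 0.006, 0.057]
ft_force: [-0.9, 1.0, -1.3]
opening: 0.549
grip_force: 0.0
move [ 3.7  3.3 66.9] turn -0.2
```

```bash
python3 -m crank '[[0,1,25,0,52],[0,1,45,0,52],[0,1,60,0,52],[0,1,67,0,52],[0,1,67,0,52],[0,1,67,0,52]]'; python3 -c "
from h import *
go(487.8,-333.5,-13,3.5)"
```

```text
t: 34.35
eef_pos: [488.0, -331.8, -6.7]
tcp_rot: [-3.141, 0.0, 0.061]
ft_force: [-0.1, -0.2, 0.1]
opening: 0.548
grip_force: 0.0
move [-0.3  1.7  6.3] turn -0.0
```

```bash
python3 -m crank '[[0,1.5,4,0,52],[0,1.5,6,0,52],[0,1.5,6,0,40],[0,1.5,6,0,15],[0,1.5,6,0,15],[0,1.5,6,0,15],[0,1.5,6,0,15],[0,1.5,6,0,15],[0,1.5,6,0,15],[0,1.5,6,0,15]]'; python3 -c "
from h import *
go(621,-77.2,137,-2.3)"
```

```text
t: 35.18
eef_pos: [487.9, -333.8, -13.0]
tcp_rot: [3.141, -0.0, 0.06]
ft_force: [-0.6, 0.8, 5.1]
opening: 0.331
grip_force: 29.9
move [ 148.4 -248.1 -150. ] turn 5.8
```

```bash
python3 -m crank '[[0,0,-40,0,15],[0,0,-80,0,15],[20,0,-115,0,15],[55,-10,-148,2,15],[90,-30,-148,4,15],[125,-60,-148,5.8,15],[146,-90,-148,5.8,15],[146,-130,-148,5.8,15],[146,-170,-148,5.8,15],[146,-210,-148,5.8,15]]';python3 -m crank '[[0,-37,0,0,15],[0,-37,0,0,15],[0,-37,20,0,15],[0,-37,35,0,15],[0,-37,40,0,15],[0,-37,40,0,15]]';python3 -c "
from h import *
go(621,-77.2,86,-2.3)"
```

```text
t: 36.02
eef_pos: [620.4, -113.1, 134.0]
tcp_rot: [-3.141, 0.001, -0.041]
ft_force: [-0.6, 0.2, -0.5]
opening: 0.335
grip_force: 29.9
t: 36.52
eef_pos: [621.6, -78.3, 93.3]
tcp_rot: [-3.141, 0.003, -0.041]
ft_force: [0.2, 1.0, -1.6]
opening: 0.335
grip_force: 29.9
move [-0.7 -1.1  7.3] turn -0.0
```

```bash
python3 -m crank '[[0,-1,3,0,15],[0,-1,5,0,15],[0,-1,7,0,15],[0,-1,7.5,0,15],[0,-1,7.5,0,15],[0,-1,7.5,0,15]]'
```

```text
t: 37.02
eef_pos: [622.5, -77.4, 87.5]
tcp_rot: [3.141, -0.0, -0.041]
ft_force: [-0.0, 0.6, -0.2]
opening: 0.334
grip_force: 29.9
```

```bash
python3 -m crank '[[0,0,1,0,15],[0,0,1.5,0,34],[0,0,1.5,0,50],[0,0,1.5,0,50],[0,0,1.5,0,50],[0,0,1.5,0,50],[0,0,-20,0,50],[0,0,-60,0,50],[0,0,-100,0,50],[0,0,-140,0,50]]'; python3 -m crank '[[-60,0,-40,0,50],[-90,0,-85,0,50],[-90,0,-85,0,50],[-90,0,-85,0,50],[-90,0,-85,0,50]]'; python3 - <<'E'
from h import *
import pickle
d=snap('wrist','w12');pickle.dump(d,open('w12.pkl','wb'));print(env.state()['eef_pos'])
cv2.imwrite('pics/w12c.png',cv2.resize(d['img'][40:260,210:450],None,fx=2.5,fy=2.5))
E
```

```text
t: 37.85
eef_pos: [622.0, -77.2, 228.9]
tcp_rot: [-3.142, 0.001, -0.041]
ft_force: [0.5, -0.2, 0.5]
opening: 0.522
grip_force: 0.0
t: 38.27
eef_pos: [532.1, -73.7, 314.5]
tcp_rot: [3.141, -0.004, -0.041]
ft_force: [0.5, 0.2, -0.9]
opening: 0.527
grip_force: 0.0
[532.4 -73.6 312.8]
```

View pics/w12c.png

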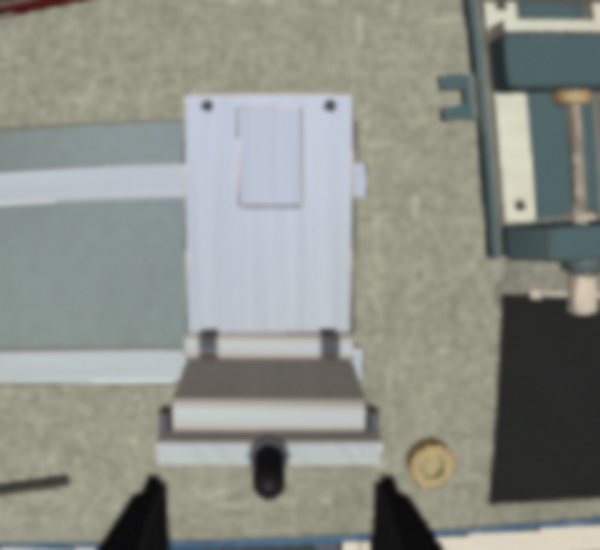

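w12 shows the stack on the pad, neatly aligned (crop x 238–301, y 105–207). The plate is upright with its handle at (268,455–495). I compute the details.

```bash
python3 - <<'E'
from h import *
import pickle
d=pickle.load(open('w12.pkl','rb'))
c=lambda P:(proj(d,P)-[210,40])*2.5
print('stack',[pt(d,210+u/2.5,40+v/2.5,112)[:2] for u,v in((238,105),(301,105),(301,207),(238,207))],pt(d,210+269.5/2.5,40+156/2.5,112))
for hx in(508,511):
 for t in(1.5,1.55,1.6,1.66):
  f=lambda px,pz:c(np.array([hx+px*np.cos(t)-pz*np.sin(t),-72.5,54+px*np.sin(t)+pz*np.cos(t)]))
  print(hx,t,'tip',f(171,20),f(171,8),'end',f(135,20)[1],f(135,8)[1],'roll',f(120,0)[1])
hx=510.7;t0=1.6
p=lambda t:np.array([hx+162*np.cos(t)-14*np.sin(t),16.5+162*np.sin(t)+14*np.cos(t)])
print(p(1.6))
for t in np.arange(1.6,.55,-.08):print(round(t,2),[round(float(k)) for k in p(t)-p(1.6)])
go(492,-72,240,-2.3);go(492,-72,178,-2.3)
E
```

```text
stack [array([648. , -63.3]), array([646.7, -94.5]), array([595.1, -92.6]), array([596.4, -61. ])] [621.5 -77.8 112. ]
508 1.5 tip [268.7 473.2] [267.4 443.4] end 446.76969457005447 419.88446915989937 roll 393.9928549277722
508 1.55 tip [269.6 492.8] [268.3 464.2] end 460.78616593633603 434.6868689885381 roll 407.0314683193431
508 1.6 tip [270.5 511.3] [269.2 484. ] end 474.1590012344866 448.97805534135216 roll 419.7538553998702
508 1.66 tip [271.5 532. ] [270.3 506.5] end 489.2796057017299 465.3525221612427 roll 434.5131695504425
511 1.5 tip [268.4 466. ] [267.1 436.1] end 440.25001774173677 413.22176439501555 roll 387.5104951679819
511 1.55 tip [269.3 485.8] [268. 457.] end 454.37017680662836 428.11281011184576 roll 400.60985883376077
511 1.6 tip [270.2 504.5] [268.9 476.9] end 467.8523196808786 442.50062247472323 roll 413.4004998209615
511 1.66 tip [271.2 525.4] [270.  499.6] end 483.109535151091 458.9996496925294 roll 428.2504114887847
[492. 178.]
1.6 [0, 0]
1.52 [13, 1]
1.44 [26, 1]
1.36 [39, 0]
1.28 [52, -2]
1.2 [64, -5]
1.12 [77, -10]
1.04 [89, -15]
0.96 [100, -21]
0.88 [111, -28]
0.8 [122, -36]
0.72 [131, -44]
0.64 [140, -54]
0.56 [149, -64]
move [-40.5  -0.   72.7] turn -0.1
move [-40.6  -0.  134.7] turn -0.1
```

```bash
python3 -m crank '[[-20,0,20,0,45],[-40,0,40,0,45],[-40,0,75,0,45],[-40,0,105,0,45],[-40,0,122,0,45],[-40,0,132,0,45],[-40,0,132,0,20],[-40,0,132,0,5],[-40,0,132,0,5],[-40,0,132,0,5]]';python3 -m crank '[[0,0,0,0,5],[0,0,0,0,5],[0,0,0,0,5],[0,0,0,0,5],[0,0,0,0,5]]'
```

```text
t: 39.15
eef_pos: [492.9, -72.1, 180.7]
tcp_rot: [3.141, -0.001, -0.041]
ft_force: [-0.6, -0.4, 0.4]
opening: 0.253
grip_force: 0.0
t: 39.57
eef_pos: [492.7, -71.9, 180.7]
tcp_rot: [3.141, -0.001, -0.041]
ft_force: [0.3, 2.5, 6.1]
opening: 0.126
grip_force: 30.0
```

```bash
python3 -m crank '[[13,0,-1,0,5],[26,0,-1,0,5],[39,0,0,0,5],[52,0,2,0,5],[65,0,5,0,5],[78,0,10,0,5],[90,0,15,0,5],[90,0,15,0,5]]'
```

```text
t: 40.23
eef_pos: [584.7, -75.6, 165.2]
tcp_rot: [-3.141, -0.003, -0.041]
ft_force: [5.2, 3.1, 6.6]
opening: 0.128
grip_force: 30.0
```

```bash
python3 -m crank '[[6,0,3,0,5],[12,0,6,0,5],[23,0,13,0,5],[34,0,21,0,5],[43,0,29,0,5],[48,0,34,0,5],[52,0,39,0,5],[52,0,39,0,5]]'
```

```text
t: 40.9
eef_pos: [636.1, -77.6, 126.1]
tcp_rot: [-3.142, -0.003, -0.041]
ft_force: [4.6, 4.2, 1.7]
opening: 0.124
grip_force: 30.0
```

```bash
python3 -m crank '[[1,0,2,0,5],[3,0,4,0,5],[4,0,6,0,5],[4,0,6,0,5]]';python3 -m crank '[[1,0,1.5,0,5],[2,0,3,0,5],[2,0,3,0,5]]'
```

```text
t: 41.23
eef_pos: [639.8, -77.8, 120.8]
tcp_rot: [3.142, -0.003, -0.041]
ft_force: [5.3, 2.9, 2.9]
opening: 0.122
grip_force: 30.0
t: 41.48
eef_pos: [641.9, -77.9, 118.0]
tcp_rot: [3.142, -0.004, -0.041]
ft_force: [5.3, 3.2, 4.9]
opening: 0.122
grip_force: 30.0
```

```bash
python3 -m crank '[[0.5,0,1,0,5],[1,0,2,0,5],[1,0,2,0,5]]';python3 -m crank '[[0.5,0,1,0,5],[1,0,2,0,5],[1,0,2,0,5]]'
```

```text
t: 41.73
eef_pos: [642.5, -77.9, 117.2]
tcp_rot: [3.141, -0.003, -0.041]
ft_force: [-0.3, 3.1, 15.9]
opening: 0.125
grip_force: 30.0
t: 41.98
eef_pos: [643.8, -78.0, 116.6]
tcp_rot: [3.141, -0.005, -0.041]
ft_force: [-2.9, 5.0, 24.4]
opening: 0.123
grip_force: 30.0
```

Force rises to 24 N with no further descent, so the roller is on the stack. I release and look.

```bash
python3 -m crank '[[0,0,-1.5,0,20],[0,0,-1.5,0,45],[0,0,-1.5,0,45],[0,0,-1.5,0,45],[0,0,-20,0,45],[0,0,-60,0,60],[-10,0,-100,0,90],[-20,0,-140,0,90],[-40,20,-180,0,90],[-70,40,-200,0,90]]'; python3 -c "
from h import *
go(470,-300,240,0)"
```

```text
t: 42.82
eef_pos: [576.0, -112.3, 312.6]
tcp_rot: [3.141, -0.003, -0.039]
ft_force: [-0.0, -1.0, -0.4]
opening: 0.766
grip_force: 0.0
move [-98.9 191.6  72.4] turn -2.2
```

```bash
python3 - <<'E'
from h import *
import pickle
d=snap('wrist','w13');pickle.dump(d,open('w13.pkl','wb'))
E
python3 -m crank '[[-30,40,10,-2.2,90],[-60,80,30,-2.2,90],[-90,120,50,-2.2,90],[-110,160,70,-2.2,90],[-130,200,90,-2.2,90],[-140,240,110,-2.2,90],[-140,275,115,-2.2,90],[-140,300,115,-2.2,90],[-140,300,115,-2.2,90],[-140,300,115,-2.2,90]]'
python3 - <<'E'
from h import *
import pickle
d=snap('wrist','w14');pickle.dump(d,open('w14.pkl','wb'));s=env.state();print(s['eef_pos'],s['tcp_rot'])
g=cv2.cvtColor(d['img'],cv2.COLOR_BGR2GRAY);m=(g>150).astype(np.uint8)*255
n=np.zeros_like(m);c=proj(d,[504,-439,16]);print(c);cv2.circle(n,tuple(int(k) for k in c),75,255,-1)
m=cv2.morphologyEx(m&n,cv2.MORPH_CLOSE,np.ones((7,7)))
for r in rects(d,m,16,800):print(r)
cv2.imwrite('pics/w14c.png',cv2.resize(d['img'][:300,170:520],None,fx=1.5,fy=1.5))
# holes: dark blobs
E
```

```text
t: 43.7
eef_pos: [421.3, -410.4, 192.6]
tcp_rot: [-3.14, 0.002, -0.006]
ft_force: [-1.2, 1.0, 0.2]
opening: 0.944
grip_force: 0.0
[ 421.8 -408.2  193.2] [-3.1  0.  -0. ]
[341.8 106.9]
(array([ 503.9, -439.1], dtype=float32), [81.79830932617188, 44.694236755371094], np.float32(20.640366), array([341.7, 107.1]))
```

The workpiece is at (503.9,-439.1), yaw 20.6°. I find the hinge position from w13 before lifting it.

```bash
python3 - <<'E'
from h import *
import pickle
d=pickle.load(open('w13.pkl','rb'));g=cv2.cvtColor(d['img'],cv2.COLOR_BGR2GRAY);print(d['pose'][:3,3])
t=np.arcsin(66/120)
def P(hx,px,py,pz,hy=-73.):
    a=np.radians(-2.3);l=np.array([px*np.cos(t)-pz*np.sin(t),py]);R=np.array([[np.cos(a),-np.sin(a)],[np.sin(a),np.cos(a)]])
    w=R@l;return np.array([hx+w[0],hy+w[1],54+px*np.sin(t)+pz*np.cos(t)])
for hx in(508,511,514,517):print(hx,'far',proj(d,P(hx,135,0,20)),'foot',proj(d,P(hx,14,0,20)),'ledgetop',proj(d,P(hx,14,0,28)),'near',proj(d,P(hx,-10,0,20)),'tip',proj(d,P(hx,171,0,14)))
L=cv2.createLineSegmentDetector().detect(g)[0][:,0]
for a,b,c,e in L:
    if np.hypot(a-c,b-e)>20 and 230<a<340 and 60<b<260 and 230<c<340: print([round(float(k),1) for k in(a,b,c,e)])
E
```

```text
[ 659.1 -115.7  501.1]
508 far [286.  151.3] foot [292.2 214. ] ledgetop [291.9 218.5] near [293.2 223.5] tip [284.2 123.4]
511 far [285.8 148.8] foot [292.1 212.1] ledgetop [291.8 216.5] near [293.1 221.7] tip [284.  120.7]
514 far [285.7 146.2] foot [291.9 210.1] ledgetop [291.6 214.6] near [293.  219.8] tip [283.9 117.9]
517 far [285.5 143.6] foot [291.8 208.2] ledgetop [291.5 212.6] near [292.8 218. ] tip [283.7 115.2]
[259.9, 259.8, 248.5, 288.3]
[288.9, 120.7, 291.6, 145.9]
[280.2, 145.7, 278.6, 123.0]
[325.6, 219.4, 259.4, 219.0]
[256.9, 230.7, 258.9, 259.6]
[304.2, 116.9, 305.2, 141.9]
[300.9, 141.9, 300.7, 119.4]
[259.4, 212.5, 324.4, 212.6]
[280.6, 116.1, 303.1, 115.8]
[326.2, 134.3, 325.5, 109.4]
[259.3, 110.6, 259.9, 135.6]
[313.1, 107.9, 261.9, 108.2]
[325.7, 206.9, 327.5, 150.6]
[244.5, 151.5, 256.8, 204.7]
[325.6, 148.2, 296.9, 148.3]
[274.4, 148.5, 246.9, 148.9]
```

The hinge is at (511,-73) and the ledge foot near (512,-73,78). I grip the workpiece 20 mm towards its marked end so it can pivot on the slope.

```bash
python3 -c "
from h import *
go(485.2,-446.1,-10.5,20.6)"
```

```text
move [ 63.9  37.9 203.6] turn -20.9
```

```bash
python3 -m crank '[[32,19,30,-7,64],[64,38,60,-14,64],[64,38,95,-21,64],[64,38,130,-21,64],[64,38,160,-21,64],[64,38,180,-21,64],[64,38,190,-21,64],[64,38,190,-21,64]]'; python3 -c "
from h import *
go(485.2,-446.1,-10.5,20.6)"
```

```text
t: 44.42
eef_pos: [486.6, -443.0, 2.9]
tcp_rot: [-3.138, 0.001, 0.365]
ft_force: [0.3, -0.2, -0.7]
opening: 0.677
grip_force: 0.0
move [-2.4  2.5 13.4] turn 0.3
```

```bash
python3 -m crank '[[-1,1,8,0.3,64],[-1,1,12,0.3,64],[-1,1,12,0.3,64]]'; python3 -m crank '[[0,0,0,0,50],[0,0,0,0,25],[0,0,0,0,25],[0,0,0,0,25],[0,0,0,0,25],[0,0,0,0,25],[0,0,0,0,25],[0,0,0,0,25]]'; python3 -c "
from h import *
go(525.5,-73.9,170,-2.3)"
```

```text
t: 44.67
eef_pos: [486.5, -446.0, -6.6]
tcp_rot: [3.141, -0.0, 0.359]
ft_force: [0.7, -0.5, -0.1]
opening: 0.672
grip_force: 0.0
t: 45.33
eef_pos: [486.5, -446.1, -6.6]
tcp_rot: [3.141, -0.0, 0.359]
ft_force: [-1.7, 1.1, 6.4]
opening: 0.457
grip_force: 30.0
move [ 167.3 -334.7 -176.8] turn 22.9
```

```bash
python3 -m crank '[[0,0,0,0,56],[0,0,0,0,56],[0,0,0,0,56],[0,0,4,0,56],[0,0,4,0,25],[0,0,4,0,25],[0,0,4,0,25],[0,0,4,0,25],[0,0,4,0,25],[0,0,4,0,25]]'; python3 -m crank '[[0,0,-20,0,25],[0,0,-60,0,25],[0,0,-100,0,25],[0,0,-140,0,25],[0,0,-175,0,25]]';python3 -c "
from h import *
go(525.5,-73.9,170,-2.3)"
```

```text
t: 46.17
eef_pos: [486.3, -445.9, -11.2]
tcp_rot: [-3.141, 0.0, 0.359]
ft_force: [-0.7, -0.4, -1.6]
opening: 0.46
grip_force: 30.0
t: 46.58
eef_pos: [486.4, -445.9, 166.6]
tcp_rot: [3.14, -0.0, 0.359]
ft_force: [0.3, -0.6, -2.4]
opening: 0.46
grip_force: 30.0
move [ 167.3 -334.5   -3.7] turn 22.9
```

```bash
python3 -m crank '[[17,-34,0,3,25],[34,-68,0,6,25],[51,-102,0,9,25],[68,-136,0,12,25],[85,-170,0,15,25],[102,-204,0,18,25],[118,-236,0,20,25],[134,-268,0,23,25],[150,-300,0,23,25],[167,-334,0,23,25]]'; python3 -m crank '[[0,0,0,0,25],[0,0,15,0,25],[0,0,30,0,25],[0,0,38,0,25],[0,0,42,0,25],[0,0,42,0,25]]';python3 -c "
from h import *
go(525.5,-73.9,79.5,-2.3)"
```

```text
t: 47.42
eef_pos: [525.2, -73.0, 164.0]
tcp_rot: [3.141, -0.0, -0.043]
ft_force: [1.0, 0.7, -1.4]
opening: 0.46
grip_force: 30.0
t: 47.92
eef_pos: [525.2, -74.7, 121.3]
tcp_rot: [-3.141, 0.001, -0.043]
ft_force: [-0.7, -0.1, -1.4]
opening: 0.458
grip_force: 30.0
move [ 0.4 -0.8 41.8] turn -0.2
```

```bash
python3 -m crank '[[0,0,3,0,25],[0,0,6,0,25],[0,0,9,0,25],[0,0,12,0,25],[0,0,12,0,25]]'; python3 -m crank '[[0,0,3,0,25],[0,0,6,0,25],[0,0,9,0,25],[0,0,9,0,25]]'
```

```text
t: 48.33
eef_pos: [525.3, -74.6, 109.8]
tcp_rot: [3.141, 0.0, -0.043]
ft_force: [-3.3, -0.6, 2.4]
opening: 0.459
grip_force: 30.0
t: 48.67
eef_pos: [525.4, -74.6, 100.4]
tcp_rot: [3.142, 0.0, -0.043]
ft_force: [-2.6, -0.3, 2.9]
opening: 0.457
grip_force: 30.0
```

```bash
python3 -m crank '[[0,0,3,0,25],[0,0,6,0,25],[0,0,9,0,25],[0,0,12,0,25],[0,0,14,0,25],[0,0,14,0,25]]'; python3 -m crank '[[0,0,2,0,25],[0,0,4,0,25],[0,0,4,0,25]]'; python3 -m crank '[[0,0,1,0,25],[0,0,2,0,25],[0,0,2,0,25]]'
```

```text
t: 49.17
eef_pos: [525.5, -74.5, 86.5]
tcp_rot: [3.142, 0.0, -0.043]
ft_force: [0.9, 0.1, 2.6]
opening: 0.459
grip_force: 30.0
t: 49.42
eef_pos: [525.4, -74.5, 82.6]
tcp_rot: [3.142, 0.0, -0.043]
ft_force: [-0.2, -0.2, 3.2]
opening: 0.46
grip_force: 30.0
t: 49.67
eef_pos: [525.4, -74.5, 80.8]
tcp_rot: [3.142, 0.0, -0.043]
ft_force: [0.9, -0.3, 4.0]
opening: 0.463
grip_force: 30.0
```

```bash
python3 -m crank '[[0,0,1,0,25],[0,0,2,0,25],[0,0,2,0,25]]'; python3 -m crank '[[0,0,1,0,25],[0,0,2,0,25],[0,0,2,0,25]]'
```

```text
t: 49.92
eef_pos: [525.6, -74.6, 79.4]
tcp_rot: [3.141, -0.001, -0.043]
ft_force: [-1.2, -0.5, 9.7]
opening: 0.455
grip_force: 30.0
t: 50.17
eef_pos: [526.7, -74.7, 79.1]
tcp_rot: [3.141, -0.004, -0.043]
ft_force: [-3.4, 2.5, 29.7]
opening: 0.464
grip_force: 30.0
```

The work is flat on the plate. I ease off, slide it downhill to the ledge while gripped, then release.

```bash
python3 -m crank '[[0,0,-1.5,0,25],[0,0,-1.5,0,25],[-1,0,-0.8,0,25],[-2,0,-0.2,0,25],[-3,0,0.5,0,25],[-3,0,0.5,0,25]]'; python3 -m crank '[[-1,0,0.7,0,25],[-2,0,1.4,0,25],[-2,0,1.4,0,25]]'
```

```text
t: 50.67
eef_pos: [522.8, -74.6, 76.7]
tcp_rot: [3.141, -0.001, -0.043]
ft_force: [-0.3, 0.0, 10.1]
opening: 0.455
grip_force: 30.0
t: 50.92
eef_pos: [522.6, -74.6, 76.5]
tcp_rot: [3.141, -0.006, -0.043]
ft_force: [3.8, 2.1, 19.7]
opening: 0.458
grip_force: 30.0
```

```bash
python3 -m crank '[[0,0,-1.2,0,44],[0,0,-1.2,0,60],[0,0,-1.2,0,60],[0,0,-1.2,0,60],[0,0,-20,0,60],[0,0,-60,0,60],[0,0,-100,0,60],[0,0,-140,0,60],[0,0,-180,0,60],[0,0,-220,0,60]]'; python3 -c "
from h import *
go(560,-110,320,-2.3)"
```

```text
t: 51.75
eef_pos: [519.6, -74.2, 296.5]
tcp_rot: [-3.141, 0.001, -0.043]
ft_force: [0.3, -0.4, -0.7]
opening: 0.631
grip_force: 0.0
move [ 41.9  34.1 -23.6] turn -0.1
```

```bash
python3 - <<'E'
from h import *
import pickle
d=snap('wrist','w15');pickle.dump(d,open('w15.pkl','wb'))
E
python3 -m crank '[[20,10,15,0,60],[40,30,30,0,60],[80,70,48,0,60],[80,76,48,0,60],[80,76,48,0,60],[80,76,48,0,60]]'; python3 - <<'E'
from h import *
import pickle
d=snap('wrist','w16');pickle.dump(d,open('w16.pkl','wb'));print(env.state()['eef_pos'])
E
python3 -m crank '[[-20,-30,15,0,60],[-40,-60,30,0,60],[-60,-85,50,0,60],[-60,-85,50,0,60],[-60,-85,50,0,60],[-60,-85,50,0,60]]'; python3 - <<'E'
from h import *
import pickle
d=snap('wrist','w17');pickle.dump(d,open('w17.pkl','wb'));print(env.state()['eef_pos'])
T=[530,75,116]
D={n:pickle.load(open(n+'.pkl','rb')) for n in('w15','w16','w17')}
out=[]
for n in('w15','w16','w17'):
    c=proj(D[n],T).astype(int);print(n,c,proj(D[n],[526,-75,100]))
def crop(n,P,w,h,s):
    c=proj(D[n],P).astype(int);x=int(np.clip(c[0]-w//2,0,640-w));y=int(np.clip(c[1]-h//2,0,400-h));print(n,'origin',x,y,'scale',s)
    return cv2.resize(D[n]['img'][y:y+h,x:x+w],None,fx=s,fy=s,interpolation=cv2.INTER_CUBIC)
a=np.hstack([crop('w16',T,100,75,4),crop('w17',T,100,75,4)]);b=np.hstack([crop('w15',[526,-75,100],100,75,4),crop('w17',[526,-75,100],100,75,4)])
cv2.imwrite('pics/c5.png',np.vstack([a,b]))
E
```

```text
t: 52.3
eef_pos: [596.7, -154.3, 245.1]
tcp_rot: [-3.141, 0.003, -0.044]
ft_force: [-0.3, 0.0, -1.0]
opening: 0.631
grip_force: 0.0
[ 596.6 -153.5  245.9]
t: 52.85
eef_pos: [541.1, -65.8, 198.0]
tcp_rot: [3.141, -0.002, -0.042]
ft_force: [0.3, -0.4, -0.1]
opening: 0.628
grip_force: 0.0
[541.5 -66.3 198. ]
w15 [200 173] [318.  167.4]
w16 [141 244] [254.4 242.1]
w17 [177 215] [327.4 209. ]
w16 origin 91 207 scale 4
w17 origin 127 178 scale 4
w15 origin 268 130 scale 4
w17 origin 277 172 scale 4
```

View pics/c5.png

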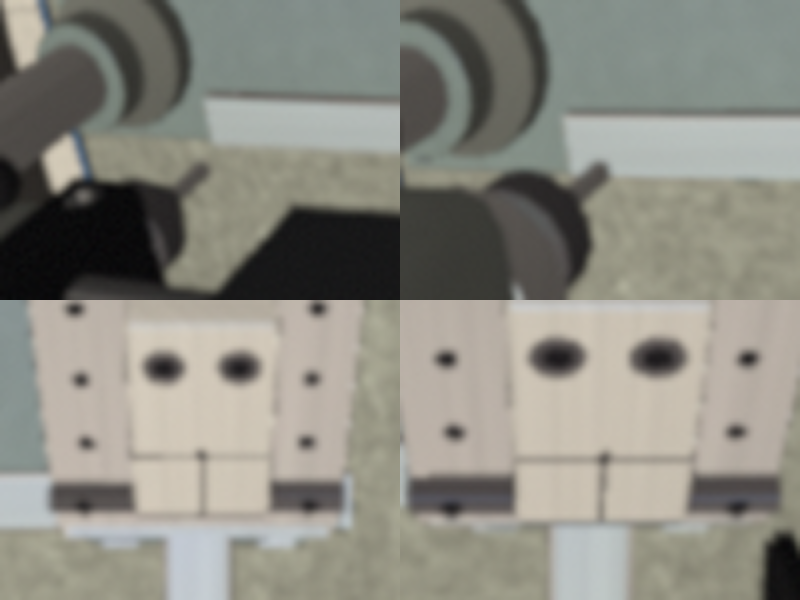

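c5 shows the drill point at w16 (142.5,248.5) and w17 (178.8,219.5). The work lies flat and square at the ledge, with the mark at w15 (318.3,169) and w17 (328,211.5).

```bash
python3 - <<'E'
from h import *
import pickle
D={n:pickle.load(open(n+'.pkl','rb')) for n in('w15','w16','w17')}
t,e=tri([(D['w16'],142.5,248.5),(D['w17'],178.8,219.5)]);print('tip',t,e)
print('tip@116',pt(D['w16'],142.5,248.5,116),pt(D['w17'],178.8,219.5,116))
m,e=tri([(D['w15'],318.3,169),(D['w17'],328,211.5)]);print('mark',m,e)
zm=54+42*.55+36*.835;print(zm,pt(D['w15'],318.3,169,zm),pt(D['w17'],328,211.5,zm))
# post: dark blob in w15
d=D['w15'];g=cv2.cvtColor(d['img'],cv2.COLOR_BGR2GRAY)
c=proj(d,[446,-70,84]);print(c);x,y=int(c[0]),int(c[1])
mk=(g[y-30:y+30,x-25:x+25]<60).astype(np.uint8)
for k in cv2.findContours(mk,cv2.RETR_EXTERNAL,cv2.CHAIN_APPROX_NONE)[0]:
    if cv2.contourArea(k)>30:
        b=k[:,0]+[x-25,y-30];print(b.min(0),b.max(0));u=(b[:,0].min()+b[:,0].max())/2;v=b[:,1].max();print('post near edge',pt(d,u,v,84),'far',pt(d,u,b[:,1].min(),84))
E
```

```text
tip [527.6  71.1 121.4] [0.07920360008032593, 0.10219141475994181]
tip@116 [524.9  75.  116. ] [525.7  74.  116. ]
mark [524.6 -75.4 103.5] [0.059799403561303116, 0.07749930550454488]
107.16 [525.4 -75.3 107.2] [525.9 -75.3 107.2]
[316.8 221.9]
[312 211] [322 228]
post near edge [436.8 -69.8  84. ] far [462.  -70.9  84. ]
```

Tip (525.3,74.5) and mark (525.6,-75.3) mean the table must move -6.3 mm along drill x, then +149.7 mm along drill y. I go to the post at (445.5,-70).

```bash
python3 -m crank '[[-35,0,0,0,50],[-70,2,0,0,50],[-97,4,20,0,50],[-97,4,60,0,50],[-97,4,95,0,50],[-97,4,125,0,50],[-97,4,145,0,50],[-97,4,152,0,50],[-97,4,152,0,50],[-97,4,152,0,50]]'; python3 -c "
from h import *
go(443.5,-70.2,42,-2.3)"
```

```text
t: 53.73
eef_pos: [444.5, -66.5, 45.6]
tcp_rot: [3.141, -0.001, -0.043]
ft_force: [0.2, -0.3, 1.1]
opening: 0.525
grip_force: 0.0
move [-0.8  3.7  3.6] turn -0.2
```

```bash
python3 -m crank '[[-1,3.5,3,0,50],[-1,3.5,3,0,25],[-1,3.5,3,0,5],[-1,3.5,3,0,5],[-1,3.5,3,0,5],[-1,3.5,3,0,5],[-1,3.5,3,0,5],[-1,3.5,3,0,5],[-1,3.5,3,0,5],[-1,3.5,3,0,5]]'
```

```text
t: 54.57
eef_pos: [442.7, -69.5, 42.1]
tcp_rot: [3.141, -0.0, -0.043]
ft_force: [-1.7, -0.7, 5.0]
opening: 0.172
grip_force: 30.0
```

```bash
python3 -m crank '[[-2,0,0,0,5],[-4,0,0,0,5],[-6.3,0,0,0,5],[-6.3,0,0,0,5],[-6.3,0,0,0,5]]'; python3 -m crank '[[0,-6,0,0,5],[0,-16,0,0,5],[0,-26,0,0,5],[0,-36,0,0,5],[0,-46,0,0,5],[0,-56,0,0,5],[0,-66,0,0,5],[0,-74,0,0,5],[0,-80,0,0,5],[0,-80,0,0,5]]'
```

```text
t: 54.98
eef_pos: [436.9, -69.4, 42.1]
tcp_rot: [3.141, -0.001, -0.043]
ft_force: [3.6, 1.1, 2.8]
opening: 0.175
grip_force: 30.0
t: 55.82
eef_pos: [440.0, 11.6, 42.1]
tcp_rot: [-3.141, -0.001, -0.042]
ft_force: [2.5, 4.3, 5.5]
opening: 0.172
grip_force: 30.0
```

```bash
python3 -m crank '[[0,-8,0,0,5],[0,-17,0,0,5],[0,-26,0,0,5],[0,-35,0,0,5],[0,-44,0,0,5],[0,-52,0,0,5],[0,-59,0,0,5],[0,-64,0,0,5],[0,-64,0,0,5],[0,-64,0,0,5]]'; python3 - <<'E'
from h import *
import pickle
d=snap('wrist','w18');pickle.dump(d,open('w18.pkl','wb'));print(d['pose'][:3,3])
print('tip',proj(d,[525.3,74.5,116]),'mark',proj(d,[525.6-.3,70,106]))
E
```

```text
t: 56.65
eef_pos: [442.5, 75.1, 42.1]
tcp_rot: [-3.141, -0.0, -0.042]
ft_force: [2.0, 4.7, 5.0]
opening: 0.169
grip_force: 30.0
[526.1  71.1 230.4]
tip [308.8 108.9] mark [320.9 108.2]
```

```bash
python3 -m crank '[[0,-2,0,0,5],[0,-4,0,0,5],[0,-5.2,0,0,5],[0,-5.2,0,0,5],[0,-5.2,0,0,5]]'; python3 -m crank '[[0,0,0,0,20],[0,0,0,0,45],[0,0,0,0,45],[0,0,0,0,45],[0,0,-15,0,45],[0,0,-45,0,45]]'
```

```text
t: 57.12
eef_pos: [442.7, 79.7, 42.1]
tcp_rot: [3.141, -0.0, -0.043]
ft_force: [2.4, -1.1, 6.7]
opening: 0.172
grip_force: 30.0
t: 57.62
eef_pos: [440.9, 79.7, 85.2]
tcp_rot: [3.141, 0.006, -0.043]
ft_force: [0.0, 0.4, 0.7]
opening: 0.461
grip_force: 0.0
```

```bash
python3 -m crank '[[0,40,-10,0,60],[0,80,-20,0,60],[0,115,-40,0,60],[20,140,-75,0,60],[55,145,-105,0,60],[90,147,-112,0,60],[101,147,-112,0,60],[101,147,-112,0,60],[101,147,-112,0,60]]'; python3 - <<'E'
from h import *
import pickle
d=snap('wrist','w19');pickle.dump(d,open('w19.pkl','wb'));print(env.state()['eef_pos'])
g=cv2.cvtColor(d['img'],cv2.COLOR_BGR2GRAY)
print('mark exp',proj(d,[525.3,74.5,106]),'tip exp',proj(d,[525.3,74.5,116]))
x,y=proj(d,[525.3,74.5,106]).astype(int)
L=cv2.createLineSegmentDetector().detect(g)[0][:,0]
for a,b,c,e in L:
    if np.hypot(a-c,b-e)>7 and abs(a-x)<45 and abs(b-y)<40: print([round(float(k),1) for k in(a,b,c,e)])
print(g[y-10:y+20:1,x-20:x+24:2])
E
```

```text
t: 58.37
eef_pos: [536.6, -71.2, 198.1]
tcp_rot: [-3.141, 0.002, -0.042]
ft_force: [-1.0, 0.4, -0.1]
opening: 0.632
grip_force: 0.0
[536.  -71.  198.1]
mark exp [177.2 212.2] tip exp [173.3 215.5]
[146.8, 215.3, 160.7, 215.8]
[157.7, 194.4, 149.6, 189.0]
[178.3, 194.0, 171.9, 190.6]
[151.2, 183.5, 160.1, 187.0]
[146.6, 244.1, 152.4, 266.7]
[172.4, 183.7, 180.1, 186.9]
[165.3, 221.6, 169.1, 234.8]
[138.8, 193.5, 148.1, 209.4]
[219.4, 225.1, 203.1, 225.2]
[162.3, 214.4, 162.7, 221.9]
[203.3, 247.9, 213.0, 252.2]
[175.2, 217.4, 166.8, 223.0]
[168.6, 235.0, 166.4, 241.7]
[165.5, 218.3, 170.2, 212.6]
[202.7, 225.2, 178.6, 174.2]
[205.7, 215.7, 229.4, 216.3]
[149.8, 194.1, 157.3, 205.0]
[140.4, 218.7, 148.7, 216.0]
[180.7, 175.4, 182.4, 165.7]
[136.5, 211.3, 140.4, 199.7]
[162.5, 245.8, 159.6, 259.7]
[169.4, 225.4, 181.9, 225.6]
[186.8, 225.8, 199.3, 225.1]
[134.2, 188.1, 135.0, 199.4]
[135.0, 199.6, 131.8, 208.1]
[215.4, 233.0, 218.7, 258.2]
[194.4, 213.4, 181.9, 213.1]
[194.2, 229.2, 197.1, 248.1]
[180.6, 214.4, 186.4, 225.2]
[163.3, 234.2, 152.7, 220.9]
[152.0, 221.4, 144.5, 220.1]
[182
[... 2231 characters left out ...]
1 192 193 173 166 191 191 191
  191 190 190 189]
 [ 55  41  38  38  49 132 178 181 182 180 181 182 184 175 153 181 185 186
  186 186 187 187]
 [ 69  44  38  37  45 113 154 153 155 155 157 158 161 162 137 158 163 164
  165 168 171 170]
 [ 80  51  38  38  39  85 135 138 140 139 142 140 143 150 136 140 141 137
  139 151 155 153]
 [ 86  60  39  39  38  69 133 141 142 142 149 143 145 153 148 145 144 138
  142 166 174 171]
 [ 89  69  42  38  37  59 133 145 144 143 150 149 148 157 155 148 147 143
  149 177 190 188]
 [ 88  77  47  38  36  52 130 148 146 140 147 148 146 154 152 146 143 141
  147 177 192 192]
 [ 86  83  56  38  36  47 127 148 149 140 143 150 146 151 149 143 141 140
  145 175 192 192]]
```

```bash
cat > chk.py <<'E'
from h import *
import sys,pickle
d=snap('wrist',sys.argv[1]);pickle.dump(d,open(sys.argv[1]+'.pkl','wb'))
g=cv2.cvtColor(d['img'],cv2.COLOR_BGR2GRAY);print(env.state()['eef_pos'])
m0=proj(d,[525.3,74.5,107.2]);t0=proj(d,[525.3,74.5,116]);print('exp',m0,t0)
x,y=m0.round().astype(int);w=g[y-7:y+8,x-9:x+10].copy()
print('cols from',x-18,'rows from',y-8);print(g[y-8:y+16,x-18:x+12])
E
python3 chk.py w20
```

```text
[535.8 -70.9 198.2]
exp [176.8 212. ] [173.3 214.9]
cols from 159 rows from 204
[[196 196 195 194 192 193 193 195 194 194 195 195 193 192 192 192 193 193
  193 193 193 194 194 193 191 190 191 192 192 192]
 [195 196 195 195 193 192 192 194 194 194 194 195 195 193 192 192 193 193
  192 193 193 193 194 193 192 190 190 191 192 192]
 [194 196 196 195 194 192 192 192 194 194 194 194 195 194 192 192 193 193
  193 193 193 193 193 194 193 191 190 191 192 192]
 [191 195 196 196 195 193 192 192 194 194 193 194 195 195 193 192 192 193
  193 193 193 192 193 194 193 192 191 191 191 192]
 [188 193 195 195 195 193 193 191 193 194 193 193 194 194 194 192 190 190
  191 193 193 193 192 193 193 192 191 190 191 191]
 [182 186 188 189 187 185 182 182 182 183 184 184 185 186 185 184 180 175
  177 181 184 185 185 185 186 185 184 183 183 185]
 [177 175 176 178 174 168 165 165 164 165 165 166 166 167 168 166 159 146
  142 150 160 166 166 167 168 168 167 167 167 166]
 [175 173 176 178 177 172 169 168 167 166 166 163 162 163 165 166 158 135
  113 119 144 160 163 163 163 163 163 162 161 160]
 [177 176 181 188 19
[... 1280 characters left out ...]
191 194 193 191 191 192
  192 192 192 193 190 175 157 160 180 189 192 192]
 [ 39  39  40  39  39  39  49  78 119 157 183 193 195 196 194 193 191 192
  192 193 192 194 193 186 168 158 169 184 191 192]
 [ 40  40  38  39  39  38  50  85 136 175 194 200 201 200 199 198 196 195
  196 196 196 196 197 193 182 165 162 177 190 193]
 [ 43  39  38  39  38  39  45  80 132 173 192 197 199 199 200 199 197 197
  196 197 196 197 198 197 191 176 163 170 189 195]
 [ 49  40  38  39  38  38  41  62 103 144 164 173 176 177 178 179 179 180
  180 181 180 182 183 184 182 174 161 164 178 186]
 [ 57  44  39  39  38  38  38  44  75 114 140 150 152 153 154 155 156 158
  161 160 158 159 160 163 164 161 156 156 163 166]]
```

```bash
python3 - <<'E'
from h import *
import pickle
d=pickle.load(open('w20.pkl','rb'));np.set_printoptions(precision=2,suppress=True)
for m in((177.5,211.3),(177.4,211.6)):
  for t in((172.7,214.2),(172.5,214.5),(173.2,213.8)): print(pt(d,*m,107.2)[:2],pt(d,*t,116)[:2],(pt(d,*m,107.2)-pt(d,*t,116))[:2])
E
python3 -m crank '[[20,20,-15,0,60],[40,50,-40,0,60],[60,84,-48,0,60],[60,84,-48,0,60],[60,84,-48,0,60],[60,84,-48,0,60],[60,84,-48,0,60]]'; python3 chk.py w21
```

```text
[526.    73.52] [526.06  75.03] [-0.05 -1.51]
[526.    73.52] [525.74  75.33] [ 0.26 -1.81]
[526.    73.52] [526.47  74.36] [-0.46 -0.84]
[525.68  73.71] [526.06  75.03] [-0.38 -1.33]
[525.68  73.71] [525.74  75.33] [-0.06 -1.63]
[525.68  73.71] [526.47  74.36] [-0.79 -0.65]
t: 59.05
eef_pos: [592.6, -156.7, 246.5]
tcp_rot: [-3.141, 0.001, -0.042]
ft_force: [-0.3, -0.2, 0.5]
opening: 0.63
grip_force: 0.0
[ 592.8 -156.6  246.6]
exp [143.9 241.9] [140.7 244.7]
cols from 126 rows from 234
[[177 181 186 190 190 189 188 189 190 190 190 189 188 188 188 189 188 189
  189 187 186 186 187 187 186 179 161 130 101  86]
 [174 177 182 187 190 190 188 188 189 190 189 190 189 188 188 189 188 187
  188 188 187 186 186 187 187 185 176 154 120  94]
 [172 176 178 183 188 191 189 188 188 189 189 189 190 188 188 188 187 188
  189 188 188 187 185 186 187 187 184 171 144 111]
 [167 172 175 178 185 190 190 189 188 189 189 189 189 189 188 188 188 189
  189 188 189 188 186 186 187 187 186 181 165 135]
 [156 168 173 175 180 187 189 190 189 188 188 189 189 190 189 188 188 187
  188 188 188 188 187 186 186 187 1
[... 1691 characters left out ...]
140 144 148 149 148 145
  143 144 146 148 152 156 155 147 139 143 155 162]
 [ 36  40  38  37  37  37  39  62  94 119 129 133 136 139 143 146 146 142
  138 138 141 143 146 149 150 146 142 143 150 154]
 [ 33  37  39  38  38  37  39  62 100 127 136 135 134 135 140 144 145 143
  141 139 140 143 145 145 146 144 144 145 148 150]
 [ 30  36  37  38  37  37  38  59  97 127 140 140 137 135 138 142 143 144
  144 142 141 141 144 144 144 144 145 145 146 146]
 [ 25  33  37  37  38  38  37  53  88 122 140 144 142 140 141 145 146 145
  145 144 142 143 144 145 144 145 146 147 146 143]
 [ 22  31  36  37  37  38  37  46  78 114 135 145 147 146 146 150 151 150
  147 145 143 144 145 145 145 145 146 147 146 145]]
```

Two views put the mark within about 1.5 mm of straight below the tip, inside the 4 mm tolerance. I hand in.

```bash
python3 -c "
from cell import env
print(env.job_done())"
```

```text
the job is handed in; nothing more can be done
None
```

I set up the drill and handed the job in; no verdict came back. All four blocks are stacked on the pad, the plate is folded down with its roller on them, and the workpiece lies square against the ledge with its mark about 1.5 mm from directly below the tip.

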